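# Load and clamp rail blanks in the dowel-boring machine

## Robot

A 7-joint arm with a two-finger parallel gripper is mounted at the origin on the work surface. World frame = base frame: x ahead of the robot, y to its left, z up, the work surface at z = 0. Lengths are in m, angles in rad, forces in N, time in s.
With the tool pointing down it reaches from about 0.35 to 0.9 m from the base axis. Payload 8.1 kg.
Tool frame: the origin (TCP) lies where the fingers leave the gripper's body, on its centre line; the fingertips stand 66 mm ahead of it and the grasp point (between the pads) lies 47 mm ahead of it (arm.tip_reach is the distance from the TCP to the fingertips, in m); z points along the fingers, y is the direction in which the jaws open and shut (so a half turn about z gives the same grasp; the last joint's range is limited). The gripper opens to 92 mm and grips with 3 to 60 N. Pads are 19 mm wide; open, the fingers measure 130 mm over their backs; the gripper's body (75 mm by 190 mm) begins 47 mm behind the grasp point.
Start: joints at [1.192, 0.434, 0.025, 1.573, -0.012, 1.134, -0.075], TCP at [0.17, -0.601, 0.292] pointing down, gripper open.
Joint ranges: [-2.62, 2.62], [-0.44, 2.09], [-1.27, 1.32], [0.08, 2.57], [-1.32, 4.46], [0.12, 2], [-2.74, 2.74]. Speed limits (rad/s): [2.22, 2.22, 3.01, 3.01, 3.14, 3.14, 3.14].

## Interface

Orientations are given as a rotation vector (axis times angle).
In Python, from cell import arm gives the robot as it stands.
- The arm moves only by the tool carry_out, never from a script. Its argument "plan" is a list of rows, each a list of 5 numbers: the shift along the world's x, y, z in cm, then the turn about the world's z in rad, then the finger opening in cm, from 0 to 9.18. In form: [[tx, ty, tz, spin, fingers], ...]. A call has 1 to 20 rows; each row is the pose to reach, as a shift and turn from the pose measured when the call began; what a row does not reach only later rows make up. A row lasts 1/10 s, in which the tool goes at most 50 mm and 8.59 degrees, less where a joint would pass 70% of its speed; a pose out of reach is approached as far as the arm can. A call with a gripper value outside its range is refused whole. The fingers move at their own pace and stop on an object; "squeeze" is the grip in N (left out, the last holds). Time passes only in rows, so rows that repeat a pose let the fingers close. It gives the time, the measured TCP pose, the force and the opening at its end, in the units of the state.
- arm.observe(): the state, without advancing time (a new reading comes with each control period).
- arm.get_image(name): name is "scene" or "top"; returns (picture, depth): 400x640x3 uint8, red, green, blue; 400x640 float32, m along the optical axis (not along the pixel's ray), 0 where there is no reading.
- arm.get_calibration(name): a dict with "intrinsics" (3x3 intrinsics, pixels), "rvec" (rotation vector, rad) and "tvec" (3), from world to camera coordinates, as OpenCV has them. Camera axes: x right, y down, z forward; pixel columns grow to the right and rows downward; lengths in m; the calibration is good to about 2 mm. A picture is of the moment at which its call begins. get_calibration takes no time and is no camera call.
- arm.sign_off(): hands the job in, once; it reports no verdict.
The state is a dict: "clock": time; "joints": joint angles; "dq": joint speeds; "joint_efforts": joint torques, N m; "position": TCP position; "ee_rot": TCP orientation; "force": force on the tool from outside, world axes, zero at the start; "ft_torque": the same for the moment, N m; "width": opening from 0.0 (shut) to 1.0 (fully open).
Only numpy, scipy, OpenCV 4.12 (cv2) and the standard library are available. Lean on these libraries where they do the work, as an engineer would, in place of code of your own. Each camera call takes 0.05 s, during which the arm holds its last target. There are 200 camera calls.

## Task

Get the dowel-boring machine ready to drill: slide its guard fully open, put the offcut lying on its bed into the wooden offcut crate, and lay every pale rail blank from the bench into a groove of its own, flat on the groove's floor and lengthwise. Then put the T-handle key into the square recess of the clamp knob and turn it clockwise until the jaw presses the blanks tight against the drill-guide plate. Put the key back upright in its stand, slide the guard fully shut, and do not shove or knock over the glue bottle or the glass jar.

Things in the scene. Friction and masses are not known exactly. Their poses are not given: they have to be found in the camera images.
- machine: Dowel-boring machine, green, fixed on the bench, 278 mm wide. Origin on the bench top under the middle of its bed; x points away from the operator, y left, z up. Side cheeks from y = +-125 to +-139 mm, 122 mm high. A steel drill-guide plate closes the bed's far end: face at x = 60 mm, top at 115 mm. In front of the bed an apron, x -185 to -107 mm, 60 mm high, carries the clamp knob.
- bed (a point): Point on the floor of the middle of three open-topped grooves, 50 mm above the bench, under the centre of a blank pressed home on the guide plate. Axes as the machine's. The grooves run along x from the jaw to the plate, 36 mm wide, centre lines at y = +64, 0, -64 mm. The lands between them rise 10 mm above the groove floors.
- guard (a joint): Sliding guard: a clear panel in an aluminium frame, 190 x 278 mm, 125 to 133 mm above the bench, on two rails over the bed. Value in m: 0 fully shut (stop near the operator), 0.18 fully open (slid away along the machine's +x, over the drill head). About 2 N of friction; stays where it is left.
- guard_handle (a point): Middle of the guard's black bar handle: a round bar of 14 mm diameter along the machine's y, 86 mm clear between its posts, axis 172 mm above the bench, 32 mm free below it. At machine x = -95 mm when shut; moves with the guard.
- clamp_knob (a joint): Captive clamp knob on the apron, upright axis at machine (-135, 0) mm; it can only turn. Value in rad: 0 loose, grows clockwise seen from above, stop at 1.5. A cam pushes the jaw 9.6 mm forward per rad. Stiff (0.12 N m friction), stays where left. The jaw meets the blanks at about 1.25 rad, then the knob soon gets hard to turn. Clamped from 1.1 rad.
- knob_socket (a point): Centre of the mouth of the square recess in the clamp knob's top, 100 mm above the bench: 16.4 x 16.4 mm, 24 mm deep, straight down, 1.5 mm chamfer. The point's x and y lie square to the recess' sides and turn with the knob. Knob 60 mm in diameter.
- jaw (a joint): Clamp jaw, a steel bar across all three grooves, 236 mm long, top 89 mm above the bench. Value in m: 0 open (face 132 mm from the drill-guide plate), grows towards the plate; follows the knob.
- blank1_c (a point): Rail blank, a planed bar of pale wood 120 x 30 x 44 mm (x, y, z), about 110 g, lying on the bench with the 44 mm side upright. Point at its centre, half-way up (22 mm), x along its length. One of one to three alike; may be absent.
- blank2_c (a point): Rail blank, a planed bar of pale wood 120 x 30 x 44 mm (x, y, z), about 110 g, lying on the bench with the 44 mm side upright. Point at its centre, half-way up (22 mm), x along its length. One of one to three alike; may be absent.
- blank3_c (a point): Rail blank, a planed bar of pale wood 120 x 30 x 44 mm (x, y, z), about 110 g, lying on the bench with the 44 mm side upright. Point at its centre, half-way up (22 mm), x along its length. One of one to three alike; may be absent.
- offcut_c (a point): Offcut left lying across the machine's grooves, darker wood, 104 mm long (x), 36 mm wide (y), 40 mm high, about 100 g; one end sawn at a slant, which takes up to 34 mm off the +y side at the +x end. Point half-way up, 6 mm from mid-length towards the square end.
- crate: Offcut crate, an open wooden box 170 x 150 mm (x, y), 65 mm high, walls and floor 9 mm. Fixed on the bench. Origin: centre of its underside.
- key_grip (a point): T-handle key, grip centre: middle of the black cross bar, 90 mm long along the key's x, 18 mm thick (y), 26 mm high, 83 mm above the key's tip. The key stands upright in its stand, 96 mm tall over all, 160 g.
- key_tip (a point): Centre of the tip of the T-handle key, at its lower end. The bit is a 14 x 14 mm square, 28 mm long, the last 4 mm tapered to 9 mm, its sides square to the cross bar (key x along the bar, z up); above it a round shaft of 14 mm diameter up to the bar.
- holder: Key stand: a dark wooden block 76 x 76 x 50 mm, fixed on the bench, with a square hole, sides along its x and y. Origin: centre of its underside.
- holder_hole (a point): Centre of the mouth of the square hole in the key stand, 50 mm above the bench: 18 x 18 mm, 30 mm deep (the key's tip rests on its floor, 20 mm above the bench), 2 mm chamfer.
- glue: White glue bottle, 58 mm in diameter, 135 mm tall, standing; not part of the job. Origin under its centre.
- dowel_jar: Empty glass jar with a steel lid, 72 mm in diameter, 100 mm tall; not part of the job.

How it is judged:
By the outcome, as a careful person would: the job done as asked, in the order asked, and still so for the second after the job is handed in, with the robot touching nothing.
Of blank1, blank2, blank3 only 1 to 3 are there at a start; the rules pass over those that are not, and their reading is None.
At some moment in a run one of blank1, blank2, blank3, offcut may be knocked a few centimetres aside while the robot is not near it.
It also fails if it takes over 210 s, if anything falls off the work surface, if the arm or the gripper's body presses on something with over 40 N, if the wrist force passes 120 N, or if a joint passes its speed limit or range.

## Working session

There is one attempt and no reset: what is moved stays moved. The work goes in short steps, Python scripts to look and compute and a tool call to move; the robot and the scene stay as the last step left them, time stands still between calls to the robot, and variables do not carry over. Pictures are saved under pics/ and viewed, about 12 in all and at most 16, crops included, and the job is handed in when it is done.

Besides the shell and the picture viewer there is one more tool, called after ">>>" by a JSON object that holds its "method" and its "body", one argument or row to a line. carry_out: Moves the arm, as the interface text tells. Its arguments: {"type":"object","properties":{"plan":{"type":"array"},"squeeze":{"type":"number"}},"required":["plan"]}

```bash
ls; mkdir -p pics
cat > h.py <<'E'
import numpy as np, cv2
from cell import arm
def cal(n):
    c=arm.get_calibration(n); K=np.array(c["intrinsics"]); R=cv2.Rodrigues(np.array(c["rvec"],float))[0]; t=np.array(c["tvec"],float).ravel()
    return K,R,t
def ray(n,uv,z):
    K,R,t=cal(n); uv=np.atleast_2d(np.array(uv,float))
    d=(np.linalg.inv(K)@np.c_[uv,np.ones(len(uv))].T).T@R; o=-R.T@t
    return o+d*((z-o[2])/d[:,2])[:,None]
def cloud(n,D):
    K,R,t=cal(n); v,u=np.mgrid[:D.shape[0],:D.shape[1]]
    p=np.stack([(u-K[0,2])/K[0,0]*D,(v-K[1,2])/K[1,1]*D,D],-1)
    return (p-t)@R
def proj(n,P):
    K,R,t=cal(n); q=(np.atleast_2d(P)@R.T+t)@K.T; return q[:,:2]/q[:,2:]
def save(n,f,im): cv2.imwrite(f"pics/{f}.png",im[...,::-1])
def grab(n,f):
    im,D=arm.get_image(n); save(n,f,im); np.savez(f"pics/{f}.npz",im=im,D=D); return im,D
E
python3 - <<'E'
from h import *
for n in("scene","top"):
    grab(n,n+"0"); K,R,t=cal(n); print(n,K.tolist(),(-R.T@t).round(3),R[2].round(3))
o=arm.observe(); print({k:np.round(v,3) for k,v in o.items()}, arm.tip_reach)
E
```

```text
pics
scene [[513.0318436672526, 0.0, 329.5700883796083], [0.0, 513.0318436672526, 197.91973900658246], [0.0, 0.0, 1.0]] [ 0.968 -0.622  1.093] [-0.363  0.492 -0.791]
top [[425.442100807614, 0.0, 314.346913397482], [0.0, 425.442100807614, 200.80230788733817], [0.0, 0.0, 1.0]] [ 0.327 -0.042  1.4  ] [ 0.159  0.016 -0.987]
{'clock': np.float64(0.1), 'joints': array([ 1.192,  0.435,  0.025,  1.574, -0.012,  1.134, -0.075]), 'dq': array([-0.   , -0.001,  0.   , -0.002,  0.   ,  0.   , -0.   ]), 'joint_efforts': array([ 5.0000e-03, -6.6913e+01,  9.8900e-01, -3.1515e+01, -6.0000e-02,
        3.7000e-02,  0.0000e+00]), 'position': array([ 0.17 , -0.601,  0.292]), 'ee_rot': array([-3.11e+00, -4.31e-01,  1.00e-03]), 'force': array([0.085, 0.102, 0.205]), 'ft_torque': array([0.005, 0.045, 0.01 ]), 'width': np.float64(1.002)} 0.0655
```

View pics/top0.png

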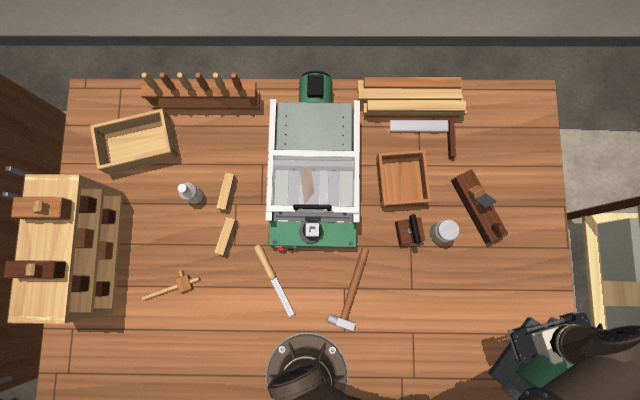

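View pics/scene0.png

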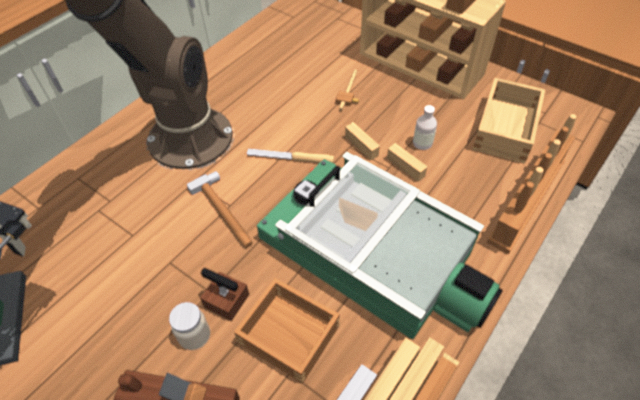

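Run:
```python
from h import *
d=np.load("pics/top0.npz"); im,D=d["im"],d["D"]
a=cv2.resize(im[90:260,255:440],None,fx=4.3,fy=3.5,interpolation=cv2.INTER_CUBIC)
a=cv2.resize(im[95:255,175:435],None,fx=3.05,fy=3.05,interpolation=cv2.INTER_CUBIC); save(0,"c1",a)
C=cloud("top",D)
hsv=cv2.cvtColor(im,cv2.COLOR_RGB2HSV)
def rect(m,n,z=None):
    m=m.astype(np.uint8); k,l,s,c=cv2.connectedComponentsWithStats(m)
    for i in np.argsort(-s[1:,4])[:6]+1:
        if s[i,4]<40: continue
        v,u=np.where(l==i); p=C[v,u]; zz=np.median(p[:,2])
        q=ray("top",np.c_[u,v],zz)[:,:2]
        r=cv2.minAreaRect((q*1000).astype(np.float32)); print(n,s[i].tolist(),"z",zz.round(3),[np.round(x,1) for x in r])
X,Y,Z=C[...,0],C[...,1],C[...,2]
print("table z",np.median(Z[300:330,180:230]))
sub=np.zeros(Z.shape,bool); sub[165:260,205:250]=1
rect(sub&(Z>.03),"blank")
sub[:]=0; sub[150:215,370:435]=1; rect(sub&(Z>.03),"boxR")
sub[:]=0; sub[100:180,80:185]=1; rect(sub&(Z>.03),"boxL")
sub[:]=0; sub[210:250,390:428]=1; rect(sub&(Z>.03)&(Z<.065),"holder"); rect(sub&(Z>.075),"key")
sub[:]=0; sub[210:250,428:465]=1; rect(sub&(Z>.05),"jar")
sub[:]=0; sub[175:210,170:205]=1; rect(sub&(Z>.05),"glue")
sub[:]=0; sub[90:260,255:370]=1; rect(sub&(Z>.115)&(Z<.15)&(hsv[...,1]<40)&(hsv[...,2]>200),"white"); rect(sub&(hsv[...,0]>50)&(hsv[...,0]<95)&(hsv[...,1]>90),"green"); rect(sub&(Z>.155)&(Z<.19),"handle");
```

```text
table z 0.0006661349741716352
blank [215, 217, 21, 38, 392] z 0.044 [array([431. , 263.8]), array([ 35. , 119.5]), np.float64(73.9)]
blank [217, 172, 18, 38, 377] z 0.044 [array([576.8, 269.3]), array([ 34.2, 121.1]), np.float64(78.6)]
boxR [377, 150, 54, 57, 911] z 0.063 [array([ 620.7, -304.8]), array([175.1, 155.8]), np.float64(4.7)]
boxL [90, 108, 86, 65, 1948] z 0.07 [array([737.4, 575.1]), array([171.4, 256.6]), np.float64(14.4)]
holder [397, 218, 17, 26, 322] z 0.05 [array([ 449.8, -307.2]), array([76.4, 43.5]), np.float64(9.8)]
holder [416, 217, 10, 24, 111] z 0.05 [array([ 458.3, -357.8]), array([75.7, 14.4]), np.float64(9.7)]
key [409, 214, 12, 30, 203] z 0.115 [array([ 452.1, -324.2]), array([88.5, 22.3]), np.float64(10.2)]
jar [433, 219, 26, 23, 473] z 0.099 [array([ 449.3, -422.4]), array([67.3, 76.6]), np.float64(0.5)]
glue [178, 182, 22, 20, 324] z 0.096 [array([565.2, 375. ]), array([72.2, 55.7]), np.float64(64.2)]
white [266, 99, 94, 121, 2760] z 0.132 [array([663.4, -17.1]), array([279.9, 380.1]), np.float64(89.5)]
white [319, 171, 9, 33, 263] z 0.132 [array([574. , -47.4]), array([98.9, 24.3]), np.float64(0.3)]
white [299, 179, 5, 25, 72] z 0.131 [array([561.2,  19.3]), array([74.1, 12.1]), np.float64(0.9)]
white [354, 214, 5, 8, 40] z 0.126 [array([ 482. , -147.3]), array([12. , 21.4]), np.float64(89.7)]
green [303, 223, 53, 25, 577] z 0.06 [array([434.9, -68. ]), array([163. ,  74.5]), np.float64(89.2)]
green [269, 221, 34, 25, 436] z 0.061 [array([439.2,  69.8]), array([ 75.8, 104.7]), np.float64(0.5)]
green [310, 90, 21, 12, 85] z 0.11 [array([875.8, -35.9]), array([37.1, 63.9]), np.float64(0.2)]
green [299, 90, 12, 12, 58] z 0.103 [array([879.,  14.]), array([37.4, 35.5]), np.float64(0.2)]
handle [293, 204, 39, 6, 188] z 0.178 [array([506.9, -15.6]), array([ 14.7, 110.4]), np.float64(0.4)]
```

View pics/c1.png

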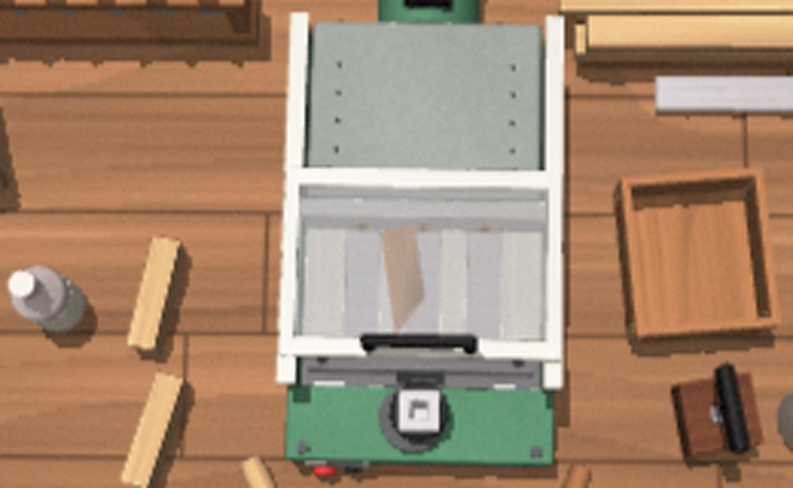

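```bash
cat >> h.py <<'E'
def rects(n,C,m,lab,k=2,amin=60,z=None):
    kk,l,s,c=cv2.connectedComponentsWithStats(m.astype(np.uint8))
    for i in (np.argsort(-s[1:,4])[:k]+1):
        if s[i,4]<amin: continue
        q=C[l==i]; 
        r=cv2.minAreaRect((q[:,:2]*1000).astype(np.float32)); print(n,lab,s[i,4],"z",np.median(q[:,2]).round(3),[np.round(x,1) for x in r])
def box(C,x0,x1,y0,y1,z0,z1):
    X,Y,Z=C[...,0],C[...,1],C[...,2]
    return (X>x0)&(X<x1)&(Y>y0)&(Y<y1)&(Z>z0)&(Z<z1)
E
python3 - <<'E'
from h import *
for n in("top","scene"):
    d=np.load(f"pics/{n}0.npz"); im,D=d["im"],d["D"]; C=cloud(n,D); hsv=cv2.cvtColor(im,cv2.COLOR_RGB2HSV)
    print(n,"bench",np.median(C[box(C,.3,.45,.05,.2,-.02,.02)][:,2]))
    rects(n,C,box(C,.35,.66,.2,.34,.037,.055),"blanks")
    rects(n,C,box(C,.5,.75,-.42,-.2,.055,.075),"crate",1)
    rects(n,C,box(C,.38,.52,-.375,-.25,.044,.056),"holder")
    rects(n,C,box(C,.38,.52,-.375,-.25,.105,.125),"keybar")
    rects(n,C,box(C,.38,.52,-.5,-.37,.09,.11),"jar",1)
    rects(n,C,box(C,.4,.7,.32,.45,.04,.08),"gluebody",1); rects(n,C,box(C,.4,.7,.32,.45,.12,.15),"gluecap",1,5)
    rects(n,C,box(C,.4,.6,-.12,.1,.168,.19),"handle",1)
    rects(n,C,box(C,.4,.52,-.1,.07,.094,.108),"knobtop",2,20)
    rects(n,C,box(C,.38,.52,-.2,.2,.054,.066),"apron",2,20)
    rects(n,C,box(C,.38,.95,-.2,.2,.118,.14),"frame",2,20)
E
```

```text
top bench 0.0006576063782242425
top blanks 362 z 0.045 [array([431.9, 266.5]), array([ 30.9, 119.9]), np.float64(73.9)]
top blanks 353 z 0.045 [array([577.5, 271.7]), array([ 31.9, 120.5]), np.float64(78.5)]
top crate 637 z 0.065 [array([ 622.9, -307.2]), array([171.8, 152.2]), np.float64(4.7)]
top holder 290 z 0.05 [array([ 450.4, -308.5]), array([76. , 40.1]), np.float64(9.6)]
top holder 107 z 0.05 [array([ 458.2, -357.6]), array([75.4, 15.7]), np.float64(8.9)]
top keybar 179 z 0.115 [array([ 453.6, -327.2]), array([87.2, 19.2]), np.float64(9.3)]
top jar 343 z 0.1 [array([ 452.1, -430.1]), array([61.3, 60.9]), np.float64(5.1)]
top gluebody 76 z 0.061 [array([563.3, 366.3]), array([26.5, 57.8]), np.float64(69.9)]
top gluecap 70 z 0.135 [array([568.7, 380.6]), array([25. , 24.7]), np.float64(50.5)]
top handle 185 z 0.178 [array([508.6, -15.6]), array([110.7,  13.9]), np.float64(89.1)]
top knobtop 262 z 0.1 [array([449.9, -13.7]), array([59.2, 56.7]), np.float64(44.9)]
top apron 1728 z 0.06 [array([442.1, -15.1]), array([ 85.9, 276. ]), np.float64(0.3)]
top frame 6250 z 0.132 [array([
[... 719 characters left out ...]
luebody 212 z 0.06 [array([570.2, 366.2]), array([59.4, 33.6]), np.float64(12.8)]
scene gluecap 92 z 0.135 [array([567.6, 381.3]), array([28.4, 27.3]), np.float64(74.7)]
scene handle 249 z 0.178 [array([507.4, -16.8]), array([111. ,  14.4]), np.float64(89.5)]
scene knobtop 267 z 0.1 [array([441.1, -18. ]), array([50.1, 60.3]), np.float64(18.5)]
scene apron 941 z 0.061 [array([457.9, -82.4]), array([146. , 122.2]), np.float64(89.6)]
scene apron 395 z 0.061 [array([419.8,  75.3]), array([100.6,  44.9]), np.float64(88.7)]
scene frame 9726 z 0.132 [array([661.9, -16.8]), array([286.4, 385.4]), np.float64(89.4)]
scene frame 838 z 0.133 [array([903.1, -21.2]), array([87.3, 55.5]), np.float64(0.3)]
```

>>> {"method": "carry_out", "body": {
  "plan": [
    [28.5,58.5,0,-0.285,0],
    [28.5,58.5,0,-0.285,0],
    [28.5,58.5,0,-0.285,0],
    [28.5,58.5,0,-0.285,0],
    [28.5,58.5,0,-0.285,0],
    [28.5,58.5,0,-0.285,0],
    [28.5,58.5,0,-0.285,0],
    [28.5,58.5,0,-0.285,0],
    [28.5,58.5,0,-0.285,0],
    [28.5,58.5,0,-0.285,0],
    [28.5,58.5,0,-0.285,0],
    [28.5,58.5,0,-0.285,0],
    [28.5,58.5,0,-0.285,0],
    [28.5,58.5,0,-0.285,0],
    [28.5,58.5,0,-0.285,0],
    [28.5,58.5,0,-0.285,0],
    [28.5,58.5,-7.6,-0.285,0],
    [28.5,58.5,-7.6,-0.285,0],
    [28.5,58.5,-7.6,-0.285,0]
  ]
}}

```text
clock: 2.0
position: [0.4524, -0.018, 0.2127]
ee_rot: [-3.141, 0.019, 0.011]
force: [-1.6, 0.5, 0.8]
width: 0.003
```

>>> {"method": "carry_out", "body": {
  "plan": [
    [2,0.1,0.3,0,0],
    [4,0.1,0.3,0,0],
    [6,0.1,0.3,0,0],
    [8,0.1,0.3,0,0],
    [10,0.1,0.3,0,0],
    [12,0.1,0.3,0,0],
    [14,0.1,0.3,0,0],
    [16,0.1,0.3,0,0],
    [17.5,0.1,0.3,0,0],
    [18.5,0,0.3,0,0],
    [19.2,0,0.3,0,0],
    [19.6,0,0.3,0,0],
    [20,0,0.3,0,0],
    [20,0,0.3,0,0],
    [20,0,0.3,0,0]
  ]
}}

```text
clock: 3.5
position: [0.6505, -0.0185, 0.216]
ee_rot: [3.141, -0.019, -0.016]
force: [-10.0, -2.7, 6.6]
width: 0.003
```

>>> {"method": "carry_out", "body": {
  "plan": [
    [0.4,0,0,0,0],
    [0.7,0,0,0,0],
    [0.7,0,0,0,0],
    [0,0,0,0,0],
    [-1.5,0,0,0,0],
    [-2.5,0,1,0,0],
    [-2.5,0,4,0,5],
    [-2.5,0,8,0,9.18]
  ]
}}

```text
clock: 4.3
position: [0.6244, -0.0185, 0.2964]
ee_rot: [3.141, -0.018, -0.02]
force: [1.2, -0.2, 0.3]
width: 0.127
```

Run:
```python
from h import *
n="top"; im,D=grab(n,"top1"); C=cloud(n,D)
rects(n,C,box(C,.5,.8,-.12,.1,.166,.19),"handle",2)
im,D=grab("scene","sc1"); C=cloud("scene",D); rects("scene",C,box(C,.5,.8,-.12,.1,.166,.19),"handle",2)
save(0,"c2",cv2.resize(im[140:340,240:520],None,fx=2.8,fy=2.8))
```

```text
scene handle 288 z 0.178 [array([667.4, -18.8]), array([112.9,  14.8]), np.float64(89.3)]
```

View pics/c2.png

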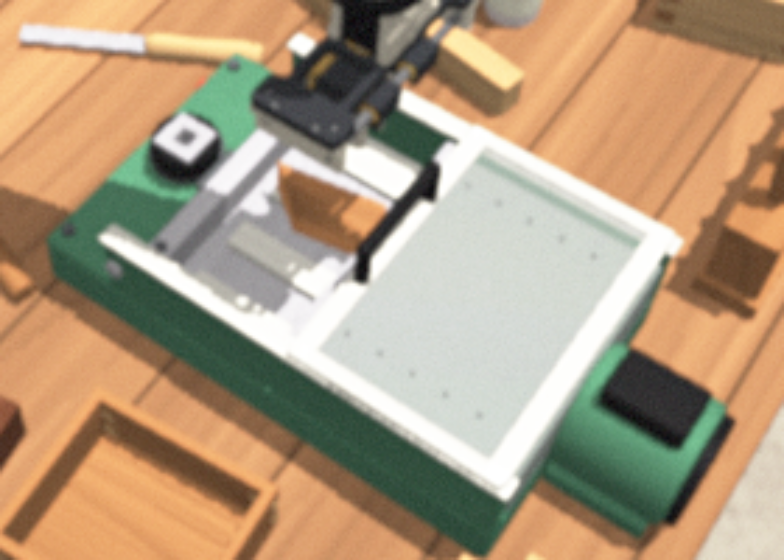

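>>> {"method": "carry_out", "body": {
  "plan": [
    [-3,-5,4,0,9.18],
    [-10,-25,4,0,9.18],
    [-10,-25,4,0,9.18],
    [-10,-25,4,0,9.18],
    [-10,-25,4,0,9.18],
    [-10,-25,4,0,9.18],
    [-10,-25,4,0,9.18],
    [-10,-25,4,0,9.18]
  ]
}}

```text
clock: 5.2
position: [0.5278, -0.2682, 0.3435]
ee_rot: [-3.141, 0.021, -0.002]
force: [-0.2, 0.7, 0.0]
width: 0.912
```

Run:
```python
from h import *
for n in("top","scene"):
    im,D=grab(n,n+"2"); C=cloud(n,D); hsv=cv2.cvtColor(im,cv2.COLOR_RGB2HSV)
    rects(n,C,box(C,.5,.8,-.12,.1,.166,.19),"handle",2)
    m=box(C,.5,.66,-.13,.1,.093,.11)
    rects(n,C,m,"bed90+",4,30)
    m2=m&(hsv[...,1]>60)
    kk,l,s,c=cv2.connectedComponentsWithStats(m2.astype(np.uint8)); i=1+np.argmax(s[1:,4])
    q=C[l==i][:,:2]*1000; h=cv2.convexHull(q.astype(np.float32)); a=cv2.approxPolyDP(h,4,True)[:,0]
    print("off",s[i].tolist(),np.round(cv2.minAreaRect(q.astype(np.float32))[0]),a.round(0).tolist())
    rects(n,C,box(C,.35,.66,.2,.34,.037,.055),"blanks")
    rects(n,C,box(C,.41,.51,-.1,.07,.094,.108),"knobtop",2,20)
    rects(n,C,box(C,.48,.55,-.15,.12,.082,.094),"jaw",2,20)
    if n=="top": save(0,"c3",cv2.resize(im[130:260,190:440],None,fx=3.1,fy=3.1))
```

```text
top handle 177 z 0.178 [array([667.5, -18.3]), array([ 14. , 110.1]), np.float64(1.2)]
top bed90+ 322 z 0.101 [array([585.6,   1.7]), array([103.2,  35.7]), np.float64(8.7)]
top bed90+ 50 z 0.1 [array([644.9, -72. ]), array([  6.2, 112.8]), np.float64(0.7)]
top bed90+ 38 z 0.103 [array([645.4,  53.2]), array([88.4,  2.4]), np.float64(89.5)]
off [300, 169, 14, 34, 321] [586.   2.] [[637.0, -6.0], [634.0, 25.0], [532.0, 11.0], [567.0, -16.0]]
top blanks 369 z 0.044 [array([431.6, 266.3]), array([ 31.7, 119.4]), np.float64(73.8)]
top blanks 351 z 0.045 [array([577.7, 271. ]), array([ 32.4, 119.5]), np.float64(78.2)]
top knobtop 264 z 0.1 [array([449.3, -15. ]), array([58.3, 57.2]), np.float64(19.3)]
top jaw 544 z 0.089 [array([496.8, -15.2]), array([233.7,  31.6]), np.float64(89.7)]
scene handle 287 z 0.178 [array([666.8, -19.8]), array([111.6,  15. ]), np.float64(89.4)]
scene bed90+ 498 z 0.101 [array([583.4,   2.5]), array([102.6,  40.9]), np.float64(7.7)]
off [339, 198, 38, 26, 468] [584.   2.] [[634.0, -5.0], [629.0, 25.0], [572.0, 20.0], [532.0, 9.0], [567.0, -19.0], [630.0, -11.0]]
scene blanks 422 z 0.044 [array([575.5, 270.5]), array([ 35.4, 122.1]), np.float64(79.4)]
scene blanks 381 z 0.044 [array([428.8, 265.1]), array([ 36. , 122.6]), np.float64(73.6)]
scene knobtop 339 z 0.1 [array([448.1, -16.8]), array([60.2, 63.6]), np.float64(15.7)]
scene jaw 801 z 0.089 [array([513.6,  -3.5]), array([234.2,  67.3]), np.float64(89.3)]
```

View pics/c3.png

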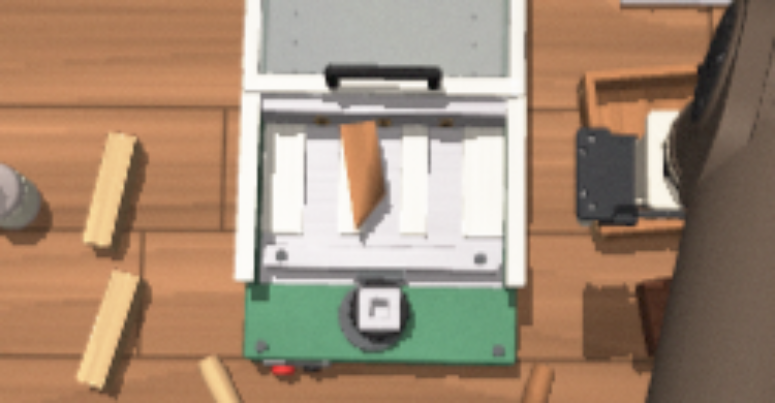

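>>> {"method": "carry_out", "body": {
  "plan": [
    [6.4,27.1,-3,0.16,9.18],
    [6.4,27.1,-3,0.16,9.18],
    [6.4,27.1,-3,0.16,9.18],
    [6.4,27.1,-3,0.16,9.18],
    [6.4,27.1,-3,0.16,9.18],
    [6.4,27.1,-3,0.16,9.18],
    [6.4,27.1,-3,0.16,9.18],
    [6.4,27.1,-3,0.16,7],
    [6.4,27.1,-10,0.16,7],
    [6.4,27.1,-16,0.16,7],
    [6.4,27.1,-20,0.16,7],
    [6.4,27.1,-20,0.16,7],
    [6.4,27.1,-20,0.16,7]
  ]
}}

```text
clock: 6.6
position: [0.5904, 0.0033, 0.1402]
ee_rot: [-3.132, -0.234, 0.008]
force: [-0.1, 0.6, 0.3]
width: 0.762
```

>>> {"method": "carry_out", "body": {
  "plan": [
    [0,0,0,0,2],
    [0,0,0,0,2],
    [0,0,0,0,2],
    [0,0,0,0,2],
    [0,0,0,0,2],
    [0,0,4,0,2],
    [0,0,9,0,2],
    [0,0,14,0,2],
    [0,0,14,0,2],
    [1.9,-15,14,-0.08,2],
    [3.8,-30.8,14,-0.08,2],
    [3.8,-30.8,14,-0.08,2],
    [3.8,-30.8,14,-0.08,2],
    [3.8,-30.8,14,-0.08,2],
    [3.8,-30.8,14,-0.08,2],
    [3.8,-30.8,14,-0.08,2],
    [3.8,-30.8,14,-0.08,2]
  ],
  "squeeze": 20
}}

```text
clock: 8.3
position: [0.6274, -0.308, 0.2789]
ee_rot: [-3.14, -0.101, 0.011]
force: [0.5, 0.5, -1.5]
width: 0.392
```

>>> {"method": "carry_out", "body": {
  "plan": [
    [0,0.2,-5,0,2],
    [0,0.2,-10,0,2],
    [0,0.2,-15,0,2],
    [0,0.2,-18,0,2],
    [0,0.2,-18.6,0,2],
    [0,0.2,-18.6,0,2],
    [0,0.2,-18.6,0,5.5],
    [0,0.2,-18.6,0,5.5],
    [0,0.2,-18.6,0,5.5],
    [0,0.2,-14,0,5.5],
    [0,0.2,-9,0,5.5],
    [0,0.2,-4,0,5.5],
    [0,0.2,4,0,5.5],
    [0,10,6,0,8],
    [0,15,6,0,8],
    [0,20,6,0,8],
    [0,25,6,0,8]
  ]
}}

```text
clock: 10.0
position: [0.6274, -0.112, 0.3371]
ee_rot: [3.14, 0.1, -0.006]
force: [1.0, 0.1, -0.2]
width: 0.858
```

Run:
```python
from h import *
for n in("top","scene"):
    im,D=grab(n,n+"3"); C=cloud(n,D)
    rects(n,C,box(C,.35,.66,.2,.34,.037,.055),"blanks")
    rects(n,C,box(C,.545,.70,-.37,-.24,.03,.06),"offcut in crate",2)
```

```text
top blanks 370 z 0.044 [array([431.7, 266.5]), array([ 31.8, 119.2]), np.float64(73.4)]
top blanks 355 z 0.045 [array([578. , 271.5]), array([ 31.9, 120.5]), np.float64(78.3)]
top offcut in crate 327 z 0.049 [array([ 623.1, -305.2]), array([104.1,  37.7]), np.float64(3.6)]
scene blanks 418 z 0.044 [array([575.7, 270.4]), array([ 34.4, 121.2]), np.float64(78.7)]
scene offcut in crate 763 z 0.049 [array([ 621.4, -305.5]), array([102.8,  38.4]), np.float64(4.1)]
scene offcut in crate 150 z 0.045 [array([ 586.3, -243.2]), array([79.5,  3.5]), np.float64(4.9)]
```

>>> {"method": "carry_out", "body": {
  "plan": [
    [-10,18.9,0,-0.348,6],
    [-19.7,37.8,0,-0.348,6],
    [-19.7,37.8,0,-0.348,6],
    [-19.7,37.8,0,-0.348,6],
    [-19.7,37.8,0,-0.348,6],
    [-19.7,37.8,0,-0.348,6],
    [-19.7,37.8,0,-0.348,6],
    [-19.7,37.8,0,-0.348,6],
    [-19.7,37.8,0,-0.348,6],
    [-19.7,37.8,0,-0.348,6],
    [-19.7,37.8,-5,-0.348,6],
    [-19.7,37.8,-10,-0.348,6],
    [-19.7,37.8,-15,-0.348,6],
    [-19.7,37.8,-20,-0.348,6],
    [-19.7,37.8,-24.2,-0.348,6],
    [-19.7,37.8,-24.2,-0.348,6],
    [-19.7,37.8,-24.2,-0.348,6]
  ]
}}

```text
clock: 11.8
position: [0.4313, 0.2742, 0.0962]
ee_rot: [-3.108, 0.426, 0.003]
force: [0.7, 0.7, 0.6]
width: 0.656
```

>>> {"method": "carry_out", "body": {
  "plan": [
    [0,-0.8,-0.3,-0.015,6],
    [0,-0.8,-0.3,-0.015,6],
    [0,-0.8,-0.3,-0.015,6]
  ]
}}

```text
clock: 12.1
position: [0.4323, 0.2661, 0.0948]
ee_rot: [-3.103, 0.451, 0.0]
force: [0.6, 0.2, 0.2]
width: 0.65
```

>>> {"method": "carry_out", "body": {
  "plan": [
    [0,0,-0.3,0,6],
    [0,0,-0.3,0,1.5],
    [0,0,-0.3,0,1.5],
    [0,0,-0.3,0,1.5],
    [0,0,-0.3,0,1.5],
    [0,0,2,0,1.5],
    [0,0,6,0,1.5],
    [0,0,11,0,1.5],
    [0,0,15,0,1.5],
    [4,-6,18,0.1,1.5],
    [8,-12,18,0.277,1.5],
    [14.8,-21.9,18,0.277,1.5],
    [14.8,-21.9,18,0.277,1.5],
    [14.8,-21.9,18,0.277,1.5],
    [14.8,-21.9,18,0.277,1.5],
    [14.8,-21.9,18,0.277,1.5],
    [14.8,-21.9,18,0.277,1.5]
  ],
  "squeeze": 25
}}

```text
clock: 13.8
position: [0.5799, 0.0471, 0.2742]
ee_rot: [-3.135, 0.019, 0.003]
force: [-0.7, 0.7, -2.2]
width: 0.324
```

Run:
```python
from h import *
o=arm.observe(); print(o["position"].round(4),o["ee_rot"].round(3),o["width"])
for n in("top","scene"):
    im,D=grab(n,n+"4"); C=cloud(n,D)
    rects(n,C,box(C,.35,.66,.2,.34,.037,.055),"blanks")
    rects(n,C,box(C,.47,.7,-.05,.15,.18,.24),"held",3)
    rects(n,C,box(C,.53,.65,-.14,.11,.055,.066),"lands",6,30)
```

```text
[0.5799 0.0471 0.2742] [-3.135e+00  1.900e-02  3.000e-03] 0.32359598041274523
top blanks 353 z 0.045 [array([577.6, 271.3]), array([ 31.8, 120.3]), np.float64(79.0)]
top lands 450 z 0.061 [array([ 587. , -108.4]), array([ 58.4, 113.9]), np.float64(89.8)]
top lands 208 z 0.061 [array([587.9, -49.4]), array([ 34.8, 114.5]), np.float64(86.8)]
scene blanks 420 z 0.044 [array([575.5, 271. ]), array([ 34.2, 123.9]), np.float64(79.3)]
scene held 572 z 0.219 [array([607. ,  40.1]), array([59.1, 63.5]), np.float64(73.5)]
scene lands 536 z 0.061 [array([576.3,  86.2]), array([91.9, 47.3]), np.float64(0.9)]
scene lands 403 z 0.061 [array([576.8, -46.1]), array([36.9, 93.1]), np.float64(89.4)]
scene lands 371 z 0.06 [array([576.2,  17.2]), array([92.3, 35.3]), np.float64(0.0)]
scene lands 109 z 0.061 [array([ 575.7, -101.7]), array([11.7, 90.6]), np.float64(86.4)]
```

>>> {"method": "carry_out", "body": {
  "plan": [
    [0,0,-4,0,1.5],
    [0,0,-8,0,1.5],
    [0,0,-11,0,1.5],
    [0,0,-12.4,0,1.5],
    [0,0,-12.9,0,1.5],
    [0,0,-13,0,1.5],
    [0,0,-13,0,1.5]
  ]
}}

```text
clock: 14.6
position: [0.5802, 0.0493, 0.1458]
ee_rot: [-3.134, 0.013, -0.0]
force: [1.4, 0.5, -1.8]
width: 0.322
```

>>> {"method": "carry_out", "body": {
  "plan": [
    [0,-0.25,-0.1,0,1.5],
    [0,-0.25,-0.3,0,1.5],
    [0,-0.25,-0.4,0,1.5],
    [0,-0.25,-0.4,0,1.5]
  ]
}}

```text
clock: 15.0
position: [0.5813, 0.047, 0.1444]
ee_rot: [-3.134, 0.014, -0.006]
force: [-5.8, -0.4, 20.3]
width: 0.324
```

>>> {"method": "carry_out", "body": {
  "plan": [
    [0,0,0.1,0,1.5],
    [0,0,0.1,0,4.2],
    [0,0,0.1,0,4.2],
    [0,0,0.1,0,4.2],
    [0,0,4,0,4.2],
    [0,0,9,0,4.2],
    [0,0,14,0,6],
    [-5,0,16,0,6],
    [-10,-5,16,0,6],
    [-15,-10,16,0,6]
  ]
}}

```text
clock: 16.0
position: [0.4615, -0.022, 0.3048]
ee_rot: [-3.134, 0.009, -0.008]
force: [0.6, -1.9, 0.6]
width: 0.649
```

Run:
```python
from h import *
o=arm.observe(); print(o["position"].round(4),o["ee_rot"].round(3),o["width"])
for n in("top","scene"):
    im,D=grab(n,n+"5"); C=cloud(n,D)
    rects(n,C,box(C,.35,.66,.2,.34,.037,.055),"blanks")
    rects(n,C,box(C,.515,.65,-.14,.11,.084,.11),"placed",3)
    rects(n,C,box(C,.4,.7,.32,.45,.12,.15),"gluecap",1,5)
```

```text
[ 0.4615 -0.022   0.3048] [-3.134  0.009 -0.008] 0.6489410918364268
top blanks 356 z 0.045 [array([577.8, 270.9]), array([ 31.3, 120.4]), np.float64(78.6)]
top placed 223 z 0.095 [array([633.6, -15.2]), array([246.1,  25.3]), np.float64(89.5)]
top gluecap 70 z 0.135 [array([567.4, 381.6]), array([23.9, 25.8]), np.float64(2.2)]
scene blanks 426 z 0.045 [array([576.7, 271.5]), array([ 38.1, 120.8]), np.float64(77.7)]
scene placed 539 z 0.094 [array([576.2,  47.2]), array([ 35.4, 114.7]), np.float64(90.0)]
scene placed 121 z 0.098 [array([604. , 107.6]), array([68.9,  4.5]), np.float64(0.1)]
scene gluecap 91 z 0.134 [array([567.2, 380.4]), array([24.8, 27. ]), np.float64(7.0)]
```

>>> {"method": "carry_out", "body": {
  "plan": [
    [8,14.2,0,-0.192,6],
    [15.9,28.4,0,-0.192,6],
    [15.9,28.4,0,-0.192,6],
    [15.9,28.4,0,-0.192,6],
    [15.9,28.4,0,-0.192,6],
    [15.9,28.4,0,-0.192,6],
    [15.9,28.4,0,-0.192,6],
    [15.9,28.4,-5,-0.192,6],
    [15.9,28.4,-9,-0.192,6],
    [15.9,28.4,-10,-0.192,6],
    [15.9,28.4,-10,-0.192,6]
  ]
}}

```text
clock: 17.2
position: [0.6166, 0.2567, 0.2024]
ee_rot: [-3.122, 0.324, 0.003]
force: [-0.2, 0.2, 0.4]
width: 0.657
```

Run:
```python
from h import *
o=arm.observe(); print(o["position"].round(4),o["ee_rot"].round(3),o["width"])
for n in("scene",):
    im,D=grab(n,n+"6"); C=cloud(n,D)
    rects(n,C,box(C,.35,.66,.2,.34,.037,.055),"blanks")
```

```text
[0.6166 0.2567 0.2024] [-3.122e+00  3.240e-01  3.000e-03] 0.6567253728079422
scene blanks 418 z 0.044 [array([575.8, 269.9]), array([ 34.5, 123.7]), np.float64(78.7)]
```

>>> {"method": "carry_out", "body": {
  "plan": [
    [0.5,0.5,0,0,6],
    [0.5,0.5,-3,0,6],
    [0.5,0.5,-6,0,6],
    [0.5,0.5,-9,0,6],
    [0.5,0.5,-10.8,0,6],
    [0.5,0.5,-10.8,0,6],
    [0.5,0.5,-10.8,0,1.5],
    [0.5,0.5,-10.8,0,1.5],
    [0.5,0.5,-10.8,0,1.5],
    [0.5,0.5,-10.8,0,1.5]
  ]
}}

```text
clock: 18.25
position: [0.6231, 0.2625, 0.0979]
ee_rot: [-3.119, 0.324, -0.004]
force: [-0.0, 1.0, -0.2]
width: 0.351
```

>>> {"method": "carry_out", "body": {
  "plan": [
    [0,0,0,0,1.5],
    [0,0,0,0,1.5],
    [0,0,0.8,0,1.5],
    [-2,-0.7,1.2,0,1.5],
    [-5,-1.5,1.2,0,1.5],
    [-8,-2.5,1.2,0,1.5],
    [-10,-3,1.2,0,1.5],
    [-10,-3,0.6,0,1.5],
    [-10,-3,0,0,1.5],
    [-10,-3,0,0,1.5],
    [-10,-3,0,0,5],
    [-10,-3,0,0,5],
    [-10,-3,0,0,5],
    [-12.2,-2.5,0,0,5],
    [-14.4,-2.1,0,0,5],
    [-14.4,-2.1,0,0,5],
    [-14.4,-2.1,0,0,5]
  ]
}}

```text
clock: 19.95
position: [0.4793, 0.2417, 0.0981]
ee_rot: [-3.119, 0.323, -0.005]
force: [0.6, 0.2, -0.8]
width: 0.547
```

Run:
```python
from h import *
o=arm.observe(); print(o["position"].round(4),o["ee_rot"].round(3),o["width"])
for n in("scene","top"):
    im,D=grab(n,n+"7"); C=cloud(n,D)
    rects(n,C,box(C,.35,.66,.2,.34,.037,.055),"blanks")
    if n=="scene": save(0,"c4",cv2.resize(im[60:240,280:520],None,fx=3,fy=3))
```

```text
[0.4793 0.2417 0.0981] [-3.119  0.323 -0.005] 0.5468487772606867
scene blanks 246 z 0.045 [array([505.5, 248.1]), array([58.5, 67.2]), np.float64(81.0)]
```

View pics/c4.png

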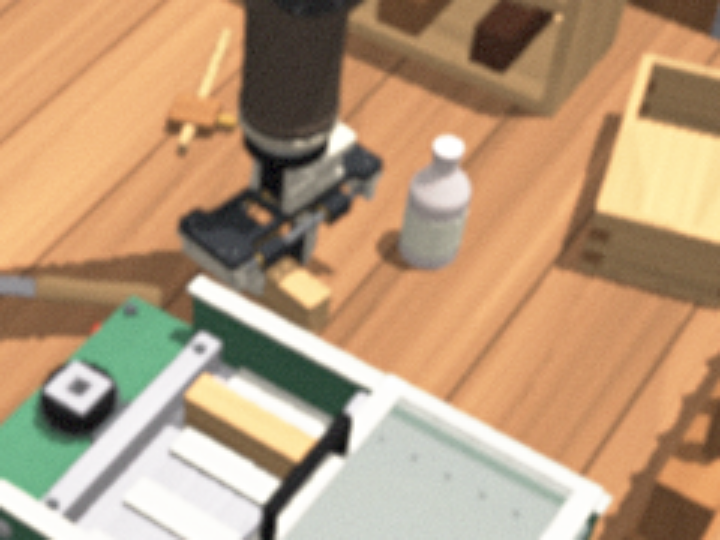

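>>> {"method": "carry_out", "body": {
  "plan": [
    [0,0,-0.4,0,5],
    [0,0,-0.4,0,1.5],
    [0,0,-0.4,0,1.5],
    [0,0,-0.4,0,1.5],
    [0,0,-0.4,0,1.5],
    [0,0,3,0,1.5],
    [0,0,8,0,1.5],
    [0,0,13,0,1.5],
    [0,0,18,0,1.5],
    [3,-9,18,0.1,1.5],
    [6,-18,18,0.194,1.5],
    [10.1,-32.3,18,0.194,1.5],
    [10.1,-32.3,18,0.194,1.5],
    [10.1,-32.3,18,0.194,1.5],
    [10.1,-32.3,18,0.194,1.5],
    [10.1,-32.3,18,0.194,1.5],
    [10.1,-32.3,18,0.194,1.5],
    [10.1,-32.3,15,0.194,1.5],
    [10.1,-32.3,12,0.194,1.5],
    [10.1,-32.3,12,0.194,1.5]
  ]
}}

```text
clock: 22.05
position: [0.5785, -0.0812, 0.2143]
ee_rot: [-3.134, 0.021, 0.007]
force: [0.2, 0.2, -0.7]
width: 0.321
```

Run:
```python
from h import *
o=arm.observe(); print(o["position"].round(4),o["ee_rot"].round(3),o["width"])
for n in("scene","top"):
    im,D=grab(n,n+"8"); C=cloud(n,D); hsv=cv2.cvtColor(im,cv2.COLOR_RGB2HSV)
    rects(n,C,box(C,.35,.66,.2,.34,.037,.055),"blanks on bench")
    rects(n,C,box(C,.48,.7,-.16,-.0,.14,.19)&(hsv[...,1]>70)&(hsv[...,2]>110),"held",3)
    if n=="scene": save(0,"c5",cv2.resize(im[100:340,220:500],None,fx=2.5,fy=2.5))
```

```text
[ 0.5785 -0.0812  0.2143] [-3.134  0.021  0.007] 0.32119786149314944
scene held 354 z 0.164 [array([610.5, -82. ]), array([48.9, 32.5]), np.float64(0.2)]
```

View pics/c5.png

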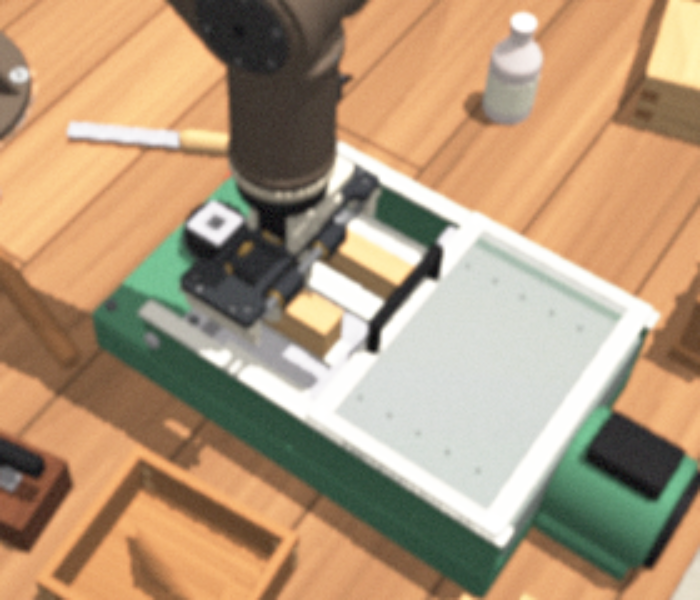

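>>> {"method": "carry_out", "body": {
  "plan": [
    [0.3,0,-3,0,1.5],
    [0.3,0,-5.5,0,1.5],
    [0.3,0,-6.5,0,1.5],
    [0.3,0,-6.8,0,1.5],
    [0.3,0,-6.8,0,1.5]
  ]
}}

```text
clock: 22.65
position: [0.5877, -0.0808, 0.1557]
ee_rot: [-3.136, 0.02, -0.018]
force: [-2.7, 0.4, 22.7]
width: 0.327
```

>>> {"method": "carry_out", "body": {
  "plan": [
    [-0.6,0,1.5,0,1.5],
    [-0.6,0,2.5,0,1.5],
    [-0.6,0,2.5,0,1.5],
    [-0.6,0,2.5,0,1.5]
  ]
}}

```text
clock: 23.05
position: [0.582, -0.0808, 0.1812]
ee_rot: [-3.136, 0.02, -0.019]
force: [-0.5, 0.4, -1.2]
width: 0.323
```

Run:
```python
from h import *
o=arm.observe(); print(o["position"].round(4),o["ee_rot"].round(3),o["width"],o["force"].round(1))
for n in("scene",):
    im,D=grab(n,n+"9"); C=cloud(n,D); hsv=cv2.cvtColor(im,cv2.COLOR_RGB2HSV)
    m=box(C,.48,.7,-.16,-.0,.11,.19)&(hsv[...,1]>70)&(hsv[...,2]>110)
    rects(n,C,m,"held",3); q=C[m]; 
    for x0 in np.arange(.58,.65,.01):
        s=q[(q[:,0]>x0)&(q[:,0]<x0+.01)]; print(x0.round(2),len(s),s[:,2].max().round(4) if len(s) else 0,np.percentile(s[:,1],[2,98]).round(4) if len(s) else 0)
    save(0,"c6",cv2.resize(im[150:300,270:420],None,fx=4,fy=4))
```

```text
[ 0.582  -0.0808  0.1812] [-3.136  0.02  -0.019] 0.3228765785780668 [-0.5  0.4 -1.2]
scene held 328 z 0.161 [array([617.2, -84.8]), array([51. , 32.5]), np.float64(6.5)]
0.58 1 0.1609 [-0.0709 -0.0709]
0.59 11 0.1815 [-0.098  -0.0195]
0.6 45 0.1779 [-0.0968 -0.0717]
0.61 89 0.1895 [-0.098  -0.0528]
0.62 96 0.1798 [-0.0976 -0.0685]
0.63 80 0.1659 [-0.0977 -0.0708]
0.64 10 0.1519 [-0.0955 -0.072 ]
0.65 1 0.1727 [-0.0024 -0.0024]
```

View pics/c6.png

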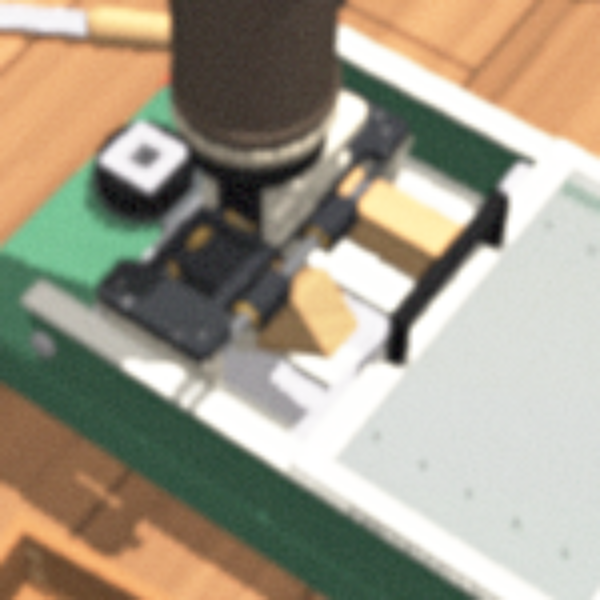

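>>> {"method": "carry_out", "body": {
  "plan": [
    [0,0,5,0,1.5],
    [0,0,10,0,1.5],
    [-4,9,10,0,1.5],
    [-8,18,10,0,1.5],
    [-13,33,10,0,1.5],
    [-13,33,10,0,1.5],
    [-13,33,10,0,1.5],
    [-13,33,10,0,1.5],
    [-13,33,5,0,1.5],
    [-13,33,0,0,1.5],
    [-13,33,-3,0,1.5],
    [-13,33,-5,0,1.5],
    [-13,33,-6.5,0,1.5],
    [-13,33,-7.5,0,1.5],
    [-13,33,-8.2,0,1.5],
    [-13,33,-8.6,0,1.5],
    [-13,33,-8.6,0,1.5]
  ]
}}

```text
clock: 24.8
position: [0.456, 0.249, 0.096]
ee_rot: [-3.134, 0.024, -0.028]
force: [7.4, -1.1, 9.2]
width: 0.324
```

Release, back off and look.

>>> {"method": "carry_out", "body": {
  "plan": [
    [0,0,0,0,5],
    [0,0,0,0,5],
    [0,0,0,0,5],
    [0,0,5,0,5],
    [0,0,10,0,5],
    [4,-5,15,0,6],
    [8,-10,18,0,6],
    [12,-15,18,0,6],
    [15,-20,18,0,6],
    [15,-25,18,0,6],
    [15,-25,18,0,6]
  ]
}}

```text
clock: 25.9
position: [0.6015, 0.0102, 0.275]
ee_rot: [-3.133, 0.022, -0.027]
force: [1.3, 0.5, 0.9]
width: 0.651
```

Run:
```python
from h import *
o=arm.observe(); print(o["position"].round(4),o["ee_rot"].round(3),o["width"],o["force"].round(1))
for n in("scene","top"):
    im,D=grab(n,n+"10"); C=cloud(n,D)
    rects(n,C,box(C,.35,.66,.2,.34,.034,.058),"blanks")
    rects(n,C,box(C,.48,.519,-.15,.12,.085,.0935),"jaw",2,20)
    q=C[box(C,.5,.53,-.14,-.03,.04,.093)]; print(n,"jaw front edge",np.percentile(q[q[:,2]>.084][:,0],[90,97,99.5]).round(4) if len(q) else 0)
    q=C[box(C,.52,.7,.035,.06,.088,.1)]; print("placed x range",np.percentile(q[:,0],[1,99]).round(4) if len(q) else 0)
```

```text
[0.6015 0.0102 0.275 ] [-3.133  0.022 -0.027] 0.6509895127581108 [1.3 0.5 0.9]
scene jaw 499 z 0.09 [array([496.9, -35.2]), array([169.5,  28.3]), np.float64(89.1)]
scene jaw front edge [0.5096 0.51   0.5103]
placed x range [0.5246 0.6321]
top blanks 368 z 0.045 [array([474.7, 249.4]), array([ 32.5, 117.3]), np.float64(89.7)]
top jaw 101 z 0.09 [array([502. ,  76.6]), array([19.6, 50.1]), np.float64(0.4)]
top jaw front edge [0.5094 0.5098 0.5099]
placed x range [0.523  0.5388]
```

>>> {"method": "carry_out", "body": {
  "plan": [
    [-6,12,0,0.01,6],
    [-12.8,23.9,0,0.01,6],
    [-12.8,23.9,0,0.01,6],
    [-12.8,23.9,0,0.01,6],
    [-12.8,23.9,0,0.01,6],
    [-12.8,23.9,0,0.01,6],
    [-12.8,23.9,0,0.01,6],
    [-12.8,23.9,0,0.01,6],
    [-12.8,23.9,-5,0.01,6],
    [-12.8,23.9,-10,0.01,6],
    [-12.8,23.9,-12,0.01,6],
    [-12.8,23.9,-12,0.01,6],
    [-12.8,23.9,-12,0.01,6]
  ]
}}

```text
clock: 27.3
position: [0.4759, 0.2405, 0.1549]
ee_rot: [-3.139, 0.029, -0.029]
force: [1.2, 0.7, 0.6]
width: 0.653
```

Run:
```python
from h import *
o=arm.observe(); print(o["position"].round(4),o["ee_rot"].round(3),o["width"],o["force"].round(1))
n="scene"; im,D=grab(n,n+"11"); C=cloud(n,D)
rects(n,C,box(C,.35,.66,.2,.34,.034,.058),"blanks",1)
```

```text
[0.4759 0.2405 0.1549] [-3.139  0.029 -0.029] 0.6534333874381374 [1.2 0.7 0.6]
scene blanks 353 z 0.044 [array([472.4, 248.4]), array([ 36.4, 121.6]), np.float64(89.4)]
```

>>> {"method": "carry_out", "body": {
  "plan": [
    [-0.25,0.8,0,0,6],
    [-0.25,0.8,-2,0,6],
    [-0.25,0.8,-4,0,6],
    [-0.25,0.8,-6,0,6],
    [-0.25,0.8,-6.2,0,6],
    [-0.25,0.8,-6.2,0,6],
    [-0.25,0.8,-6.2,0,6]
  ]
}}

```text
clock: 28.05
position: [0.4744, 0.2498, 0.0952]
ee_rot: [-3.136, 0.028, -0.034]
force: [-0.1, 0.1, -0.1]
width: 0.65
```

>>> {"method": "carry_out", "body": {
  "plan": [
    [0,0,0,0,1.5],
    [0,0,0,0,1.5],
    [0,0,0,0,1.5],
    [0,0,0,0,1.5],
    [0,0,4,0,1.5],
    [0,0,8,0,1.5],
    [0,0,13,0,1.5],
    [0,0,16.5,0,1.5],
    [3,-9,16.5,0,1.5],
    [6,-18,16.5,0,1.5],
    [10.5,-33.1,16.5,0,1.5],
    [10.5,-33.1,16.5,0,1.5],
    [10.5,-33.1,16.5,0,1.5],
    [10.5,-33.1,16.5,0,1.5],
    [10.5,-33.1,16.5,0,1.5],
    [10.5,-33.1,12,0,1.5],
    [10.5,-33.1,11,0,1.5],
    [10.5,-33.1,11,0,1.5],
    [10.5,-33.1,11,0,1.5]
  ],
  "squeeze": 40
}}

```text
clock: 29.95
position: [0.5797, -0.0795, 0.2062]
ee_rot: [-3.135, 0.024, -0.035]
force: [-0.1, -0.1, -1.1]
width: 0.327
```

Run:
```python
from h import *
o=arm.observe(); print(o["position"].round(4),o["ee_rot"].round(3),o["width"],o["force"].round(1))
n="scene"; im,D=grab(n,n+"12"); C=cloud(n,D); hsv=cv2.cvtColor(im,cv2.COLOR_RGB2HSV)
m=box(C,.48,.7,-.16,-.0,.11,.175)&(hsv[...,1]>70)&(hsv[...,2]>110)
rects(n,C,m,"held",1); q=C[m]
for x0 in np.arange(.59,.65,.01):
    s=q[(q[:,0]>x0)&(q[:,0]<x0+.01)]; print(x0.round(2),len(s),np.percentile(s[:,2],90).round(4) if len(s) else 0,np.percentile(s[:,1],[5,95]).round(4) if len(s) else 0)
```

```text
[ 0.5797 -0.0795  0.2062] [-3.135  0.024 -0.035] 0.32660964991026975 [-0.1 -0.1 -1.1]
scene held 516 z 0.15 [array([607.3, -81.7]), array([31.2, 77.6]), np.float64(87.1)]
0.59 76 0.1547 [-0.0958 -0.0695]
0.6 75 0.1576 [-0.0964 -0.0715]
0.61 79 0.1594 [-0.0968 -0.0738]
0.62 79 0.1613 [-0.0969 -0.073 ]
0.63 105 0.1623 [-0.0975 -0.0719]
0.64 73 0.1468 [-0.0958 -0.0713]
0.65 0 0 0
```

>>> {"method": "carry_out", "body": {
  "plan": [
    [0,0,1,0,1.5],
    [-0.8,-0.1,4,0,1.5],
    [-0.8,-0.1,4,0,1.5],
    [-0.8,-0.1,4,0,1.5],
    [-0.8,-0.1,4,0,1.5]
  ]
}}

```text
clock: 30.5
position: [0.572, -0.08, 0.2469]
ee_rot: [-3.135, 0.023, -0.037]
force: [0.9, -0.1, -1.4]
width: 0.32
```

Run:
```python
from h import *
o=arm.observe(); print(o["position"].round(4),o["ee_rot"].round(3),o["width"],o["force"].round(1),o["ft_torque"].round(2))
for n in ("scene","top"):
  im,D=grab(n,n+"13"); C=cloud(n,D); hsv=cv2.cvtColor(im,cv2.COLOR_RGB2HSV)
  m=box(C,.48,.7,-.16,-.0,.13,.22)&(hsv[...,1]>70)&(hsv[...,2]>110)
  rects(n,C,m,"held",1); q=C[m]
  for x0 in np.arange(.5,.66,.01):
    s=q[(q[:,0]>x0)&(q[:,0]<x0+.01)]; 
    if len(s)>3: print(x0.round(2),len(s),np.percentile(s[:,2],[10,90]).round(4))
  if n=="scene": save(0,"c7",cv2.resize(im[130:300,250:420],None,fx=3.5,fy=3.5))
```

```text
[ 0.572  -0.08    0.2469] [-3.135  0.023 -0.037] 0.3201473428390669 [ 0.9 -0.1 -1.4] [ 0.01  0.05 -0.01]
scene held 558 z 0.19 [array([598.3, -81.1]), array([34.5, 82.2]), np.float64(87.4)]
0.55 5 [0.1479 0.1575]
0.56 14 [0.1485 0.1615]
0.57 18 [0.1534 0.1694]
0.58 78 [0.162  0.1954]
0.59 80 [0.1649 0.197 ]
0.6 77 [0.1648 0.2   ]
0.61 77 [0.1697 0.2014]
0.62 97 [0.1726 0.204 ]
0.63 112 [0.1674 0.1957]
0.66 17 [0.1773 0.1814]
```

View pics/c7.png

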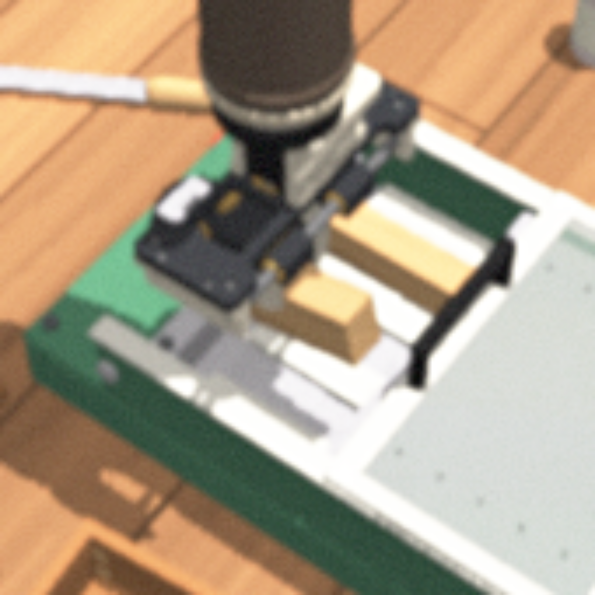

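>>> {"method": "carry_out", "body": {
  "plan": [
    [-0.1,-0.1,-3,0,1.5],
    [-0.1,-0.1,-6,0,1.5],
    [-0.1,-0.1,-8,0,1.5],
    [-0.1,-0.1,-8.6,0,1.5],
    [-0.1,-0.1,-9.2,0,1.5],
    [-0.1,-0.1,-9.7,0,1.5],
    [-0.1,-0.1,-9.7,0,1.5]
  ]
}}

```text
clock: 31.3
position: [0.5742, -0.0809, 0.1511]
ee_rot: [-3.135, 0.023, -0.046]
force: [5.4, 0.2, 7.8]
width: 0.32
```

Run:
```python
from h import *
o=arm.observe(); print(o["position"].round(4),o["ee_rot"].round(3),o["width"],o["force"].round(1),o["ft_torque"].round(2))
for n in ("scene",):
  im,D=grab(n,n+"14"); C=cloud(n,D); hsv=cv2.cvtColor(im,cv2.COLOR_RGB2HSV)
  m=box(C,.48,.66,-.11,-.05,.07,.15)&(hsv[...,1]>70)&(hsv[...,2]>110)
  rects(n,C,m,"held",1); q=C[m]
  for x0 in np.arange(.5,.66,.01):
    s=q[(q[:,0]>x0)&(q[:,0]<x0+.01)]; 
    if len(s)>3: print(x0.round(2),len(s),np.percentile(s[:,2],[10,90]).round(4))
```

```text
[ 0.5742 -0.0809  0.1511] [-3.135  0.023 -0.046] 0.3200493387704172 [5.4 0.2 7.8] [ 0.02 -1.08 -0.05]
scene held 286 z 0.095 [array([608.7, -84.7]), array([29.9, 51.1]), np.float64(85.0)]
0.58 37 [0.0769 0.0974]
0.59 60 [0.0776 0.0971]
0.6 59 [0.0781 0.0971]
0.61 62 [0.078  0.0987]
0.62 56 [0.0848 0.0979]
0.63 12 [0.0951 0.098 ]
```

>>> {"method": "carry_out", "body": {
  "plan": [
    [0,0,-0.3,0,1.5],
    [0,0,-0.5,0,1.5],
    [0,0,-0.5,0,1.5],
    [0,0,-0.5,0,4.4],
    [0,0,-0.5,0,4.4],
    [0,0,-0.5,0,4.4],
    [0,0,3,0,4.4],
    [0,0,8,0,4.4],
    [0,0,12,0,4.4],
    [-6,-5,14,0,4.4],
    [-10,-10,14,0,4.4],
    [-13,-15,14,0,4.4],
    [-13,-19,14,0,4.4],
    [-13,-19,14,0,4.4]
  ]
}}

```text
clock: 32.75
position: [0.442, -0.2737, 0.2913]
ee_rot: [-3.136, 0.027, -0.045]
force: [1.2, -1.6, 0.4]
width: 0.48
```

Run:
```python
from h import *
o=arm.observe(); print(o["position"].round(4),o["ee_rot"].round(3),o["width"],o["force"].round(1))
for n in ("scene","top"):
  im,D=grab(n,n+"15"); C=cloud(n,D)
  for y in(-.081,.047):
    q=C[box(C,.505,.64,y-.01,y+.01,.087,.11)]; print(n,y,len(q))
    if len(q)>20: print(np.percentile(q[:,0],[1,99]).round(4),"z",np.median(q[q[:,0]<.55][:,2]).round(4),np.median(q[q[:,0]>.6][:,2]).round(4))
  rects(n,C,box(C,.38,.52,-.375,-.25,.105,.125),"keybar",1)
  rects(n,C,box(C,.41,.49,-.1,.07,.094,.108),"knobtop",1)
  # socket: dark pixels inside white square
  hsv=cv2.cvtColor(im,cv2.COLOR_RGB2HSV)
  m=box(C,.425,.475,-.045,.012,.07,.11)&(hsv[...,2]>150)&(hsv[...,1]<70)
  v,u=np.where(m); 
  if len(u)>20:
    q=ray(n,np.c_[u,v],.100)[:,:2]*1000; print("white sq",len(u),[np.round(t,1) for t in cv2.minAreaRect(q.astype(np.float32))])
  a=proj(n,[[.45,-.016,.1]])[0].astype(int); s=im[a[1]-22:a[1]+22,a[0]-28:a[0]+28]; save(0,"k_"+n,cv2.resize(s,None,fx=10,fy=10,interpolation=cv2.INTER_CUBIC)); print("crop org",a-[28,22])
k=[cv2.imread(f"pics/k_{n}.png") for n in("top","scene")]; cv2.imwrite("pics/k.png",cv2.resize(np.vstack(k),(500,600+180)) [:600] if 0 else cv2.resize(np.hstack(k),(800,314)))
```

```text
[ 0.442  -0.2737  0.2913] [-3.136  0.027 -0.045] 0.480285705156951 [ 1.2 -1.6  0.4]
scene -0.081 376
[0.5073 0.6329] z 0.0947 0.0952
scene 0.047 308
[0.5065 0.6309] z 0.0944 0.0948
scene keybar 338 z 0.116 [array([ 451.5, -328.2]), array([90.5, 18.8]), np.float64(9.4)]
scene knobtop 347 z 0.1 [array([447.5, -15.6]), array([59.9, 60.4]), np.float64(27.2)]
white sq 210 [array([445.9, -13.8]), array([44.3, 42. ]), np.float64(88.6)]
crop org [278 167]
top -0.081 236
[0.5061 0.6358] z 0.0939 0.095
top 0.047 247
[0.5053 0.6384] z 0.0937 0.0944
top knobtop 258 z 0.1 [array([450.7, -14.6]), array([59.1, 55.3]), np.float64(0.4)]
white sq 158 [array([448.7, -14.6]), array([36.9, 36.9]), np.float64(0.5)]
crop org [284 206]
```

View pics/k.png

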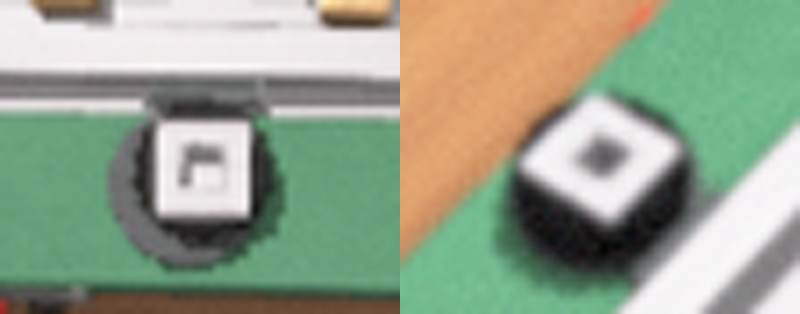

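Run:
```python
from h import *
print(ray("top",[[311.9,228.9]],.1).round(4),ray("scene",[[305.8,188.5]],.1).round(4))
print(arm.observe()["joints"].round(3))
n="top"
for f in("top0","scene0"):
  d=np.load(f"pics/{f}.npz"); n=f[:-1]; C=cloud(n,d["D"]); im=d["im"]
  m=box(C,.38,.52,-.375,-.25,.108,.125); v,u=np.where(m); q=ray(n,np.c_[u,v],.116)[:,:2]*1000
  print(n,"key by ray",[np.round(t,1) for t in cv2.minAreaRect(q.astype(np.float32))])
  m=box(C,.42,.48,-.05,.02,.095,.11)&(im.min(2)>150); v,u=np.where(m); q=ray(n,np.c_[u,v],.1)[:,:2]*1000
  print(n,"sq by ray",[np.round(t,1) for t in cv2.minAreaRect(q.astype(np.float32))])
```

```text
[[ 0.449  -0.0143  0.1   ]] [[ 0.4477 -0.0148  0.1   ]]
[ 0.625  0.269 -0.197  1.829  0.044  1.026 -1.181]
top key by ray [array([ 453.1, -326.1]), array([86.8, 19.4]), np.float64(8.5)]
top sq by ray [array([448.7, -14.6]), array([36.9, 36.9]), np.float64(0.5)]
scene key by ray [array([ 454.4, -329.2]), array([91.6, 19.9]), np.float64(10.1)]
scene sq by ray [array([446.9, -14.5]), array([41.8, 39.5]), np.float64(89.5)]
```

>>> {"method": "carry_out", "body": {
  "plan": [
    [1,-5.4,0,0.181,5],
    [1,-5.4,0,0.181,5],
    [1,-5.4,-5,0.181,5],
    [1,-5.4,-8,0.181,5],
    [1,-5.4,-8,0.181,5],
    [1,-5.4,-8,0.181,5]
  ]
}}

```text
clock: 33.45
position: [0.4515, -0.3301, 0.2112]
ee_rot: [-3.124, -0.248, -0.041]
force: [0.3, -0.4, 0.7]
width: 0.545
```

>>> {"method": "carry_out", "body": {
  "plan": [
    [0,0.25,-2,0.006,5],
    [0,0.25,-4,0.006,5],
    [0,0.25,-6.2,0.006,5],
    [0,0.25,-6.3,0.006,5],
    [0,0.25,-6.3,0.006,5],
    [0,0.25,-6.3,0.006,5]
  ]
}}

```text
clock: 34.05
position: [0.4526, -0.3281, 0.1501]
ee_rot: [-3.125, -0.257, -0.045]
force: [0.8, 0.6, 0.5]
width: 0.545
```

>>> {"method": "carry_out", "body": {
  "plan": [
    [0,0,-0.3,0,0.5],
    [0,0,-0.3,0,0.5],
    [0,0,-0.3,0,0.5],
    [0,0,-0.3,0,0.5],
    [0,0,-0.3,0,0.5],
    [0,0,-0.3,0,0.5]
  ],
  "squeeze": 55
}}

```text
clock: 34.65
position: [0.4527, -0.3282, 0.1472]
ee_rot: [-3.125, -0.257, -0.045]
force: [-0.5, -0.7, 1.5]
width: 0.193
```

>>> {"method": "carry_out", "body": {
  "plan": [
    [0,0,3,0,0.5],
    [0,0,7,0,0.5],
    [0,0,10.5,0,0.5],
    [0,0,10.5,0,0.5],
    [-0.1,8,10.5,-0.06,0.5],
    [-0.2,16,10.5,-0.12,0.5],
    [-0.47,24,10.5,-0.174,0.5],
    [-0.47,31.3,10.5,-0.174,0.5],
    [-0.47,31.3,10.5,-0.174,0.5],
    [-0.47,31.3,10.5,-0.174,0.5],
    [-0.47,31.3,10.5,-0.174,0.5],
    [-0.47,31.3,10.5,-0.174,0.5],
    [-0.47,31.3,10.5,-0.174,0.5]
  ]
}}

```text
clock: 35.95
position: [0.4476, -0.0158, 0.2516]
ee_rot: [-3.139, 0.015, -0.044]
force: [0.0, -0.4, -1.5]
width: 0.188
```

Run:
```python
from h import *
o=arm.observe(); print(o["position"].round(4),o["ee_rot"].round(4),o["width"])
n="scene"; im,D=grab(n,"scene16"); C=cloud(n,D)
a=proj(n,[[.4485,-.0148,.12]])[0].astype(int); print(a)
s=im[a[1]-60:a[1]+40,a[0]-60:a[0]+60]; save(0,"c8",cv2.resize(s,None,fx=6,fy=6,interpolation=cv2.INTER_CUBIC)); print(a-[60,60])
q=C[box(C,.42,.5,-.06,.04,.14,.19)]; print(len(q))
```

```text
[ 0.4476 -0.0158  0.2516] [-3.1387  0.0149 -0.0438] 0.1883687932233056
[305 183]
[245 123]
72
```

View pics/c8.png

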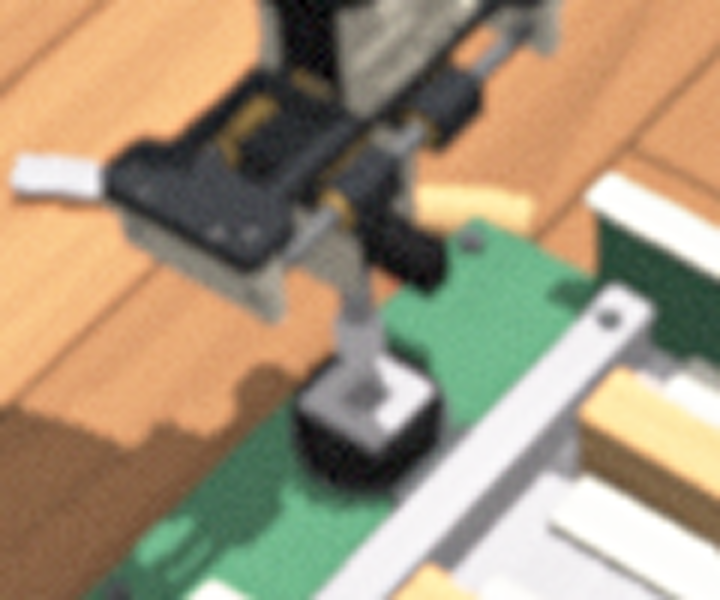

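>>> {"method": "carry_out", "body": {
  "plan": [
    [0.05,0.08,-1.5,-0.003,0.5],
    [0.05,0.08,-2.3,-0.003,0.5],
    [0.05,0.08,-2.6,-0.003,0.5],
    [0.05,0.08,-3,-0.003,0.5],
    [0.05,0.08,-3.4,-0.003,0.5],
    [0.05,0.08,-3.4,-0.003,0.5]
  ]
}}

```text
clock: 36.6
position: [0.448, -0.0159, 0.2173]
ee_rot: [-3.139, 0.022, -0.043]
force: [0.1, -0.5, -1.8]
width: 0.192
```

>>> {"method": "carry_out", "body": {
  "plan": [
    [0,0.05,-0.4,0,0.5],
    [0,0.05,-0.8,0,0.5],
    [0,0.05,-1.1,0,0.5],
    [0,0.05,-1.1,0,0.5]
  ]
}}

```text
clock: 37.0
position: [0.4477, -0.0153, 0.2059]
ee_rot: [-3.139, 0.022, -0.042]
force: [-0.6, -0.7, -1.9]
width: 0.195
```

>>> {"method": "carry_out", "body": {
  "plan": [
    [0,0,0,-0.1,0.5],
    [0,0,0,-0.2,0.5],
    [0,0.02,0,-0.3,0.5],
    [0.02,0.05,0,-0.4,0.5],
    [0.03,0.06,0,-0.5,0.5],
    [0.04,0.08,0,-0.6,0.5],
    [0.05,0.09,0,-0.7,0.5],
    [0.06,0.1,0,-0.8,0.5],
    [0.07,0.1,0,-0.9,0.5],
    [0.08,0.12,0,-1,0.5],
    [0.08,0.12,0,-1.05,0.5],
    [0.08,0.12,0,-1.1,0.5],
    [0.08,0.12,0,-1.1,0.5]
  ],
  "squeeze": 60
}}

```text
clock: 38.3
position: [0.448, -0.0146, 0.206]
ee_rot: [2.654, -1.654, 0.037]
force: [-3.6, -4.2, 3.9]
width: 0.187
```

Run:
```python
from h import *
o=arm.observe(); print({k:np.round(o[k],3) for k in("position","ee_rot","force","ft_torque","width","joints")})
r=o["ee_rot"]; print("yaw",2*np.arctan2(r[1],r[0]))
```

```text
{'position': array([ 0.448, -0.015,  0.206]), 'ee_rot': array([ 2.654, -1.654,  0.037]), 'force': array([-3.649, -4.238,  3.9  ]), 'ft_torque': array([-1.368,  0.935,  0.008]), 'width': np.float64(0.187), 'joints': array([-0.265,  0.247,  0.193,  2.116, -0.031,  0.772, -2.741])}
yaw -1.1146844328604628
```

>>> {"method": "carry_out", "body": {
  "plan": [
    [0,0,0,0.08,0.5],
    [0,0,0.5,0.15,0.5],
    [0,0,1.5,0.15,0.5],
    [0,0,2.5,0.15,0.5],
    [0,0,4,0.15,0.5],
    [0,0,4,0.3,0.5],
    [0,0,4,0.6,0.5],
    [0.05,-0.1,4,0.9,0.5],
    [0.05,-0.16,4,1.2,0.5],
    [0.05,-0.16,4,1.5,0.5],
    [0.05,-0.16,4,1.7,0.5],
    [0.05,-0.16,4,1.7,0.5],
    [0.05,-0.16,4,1.7,0.5],
    [0.05,-0.16,4,1.7,0.5],
    [0.05,-0.16,4,1.7,0.5],
    [0.05,-0.16,4,1.7,0.5],
    [0.05,-0.16,4,1.7,0.5]
  ]
}}

```text
clock: 40.0
position: [0.4487, -0.0164, 0.2467]
ee_rot: [-3.0, -0.902, -0.043]
force: [-0.7, -0.0, -1.5]
width: 0.193
```

Run:
```python
from h import *
o=arm.observe(); print({k:np.round(o[k],3) for k in("position","ee_rot","force","ft_torque","width","joints")})
r=o["ee_rot"]; print("yaw",2*np.arctan2(r[1],r[0]))
n="scene"; im,D=grab(n,"scene17"); C=cloud(n,D)
a=proj(n,[[.4485,-.0148,.12]])[0].astype(int)
s=im[a[1]-50:a[1]+40,a[0]-60:a[0]+60]; save(0,"c9",cv2.resize(s,None,fx=6,fy=6,interpolation=cv2.INTER_CUBIC)); print(a-[60,50])
print("jaw front edge"); q=C[box(C,.5,.54,-.14,.1,.084,.0915)]; print(np.percentile(q[:,0],[90,97]))
```

```text
{'position': array([ 0.449, -0.016,  0.247]), 'ee_rot': array([-3.   , -0.902, -0.043]), 'force': array([-0.672, -0.04 , -1.533]), 'ft_torque': array([-0.011,  0.003, -0.011]), 'width': np.float64(0.193), 'joints': array([-1.300e-02,  1.940e-01, -6.900e-02,  2.053e+00, -1.000e-03,
        8.700e-01, -1.067e+00])}
yaw -5.698999395245322
[245 133]
jaw front edge
[0.51893228 0.53066588]
```

View pics/c9.png

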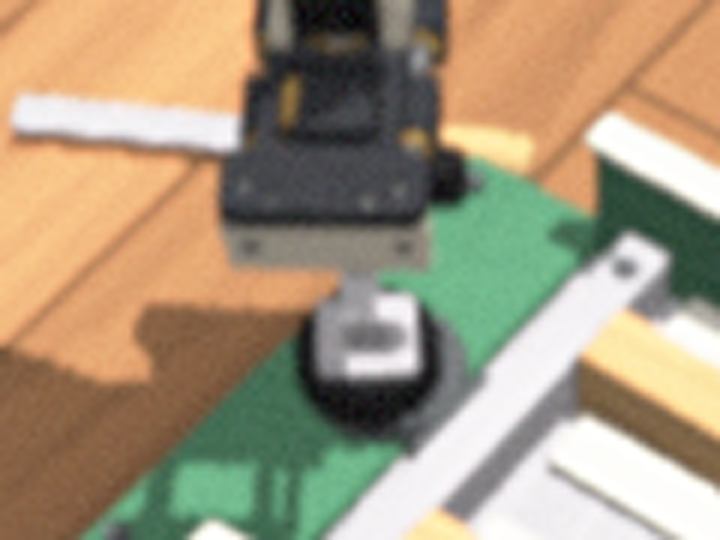

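Run:
```python
from h import *
p=ray("scene",np.array([[318,382],[422,370],[411,290]])/6+[245,133],.1)[:,:2]
for i in(0,1):
    d=p[i+1]-p[i]; print(np.linalg.norm(d).round(4),np.arctan2(d[1],d[0]).round(3))
im=np.load("pics/scene17.npz")["im"]; C=cloud("scene",np.load("pics/scene17.npz")["D"])
m=box(C,.42,.48,-.05,.02,.095,.106)&(im.min(2)>110)&(im.max(2).astype(int)-im.min(2)<40); print(m.sum()); v,u=np.where(m)
r=cv2.minAreaRect(ray("scene",np.c_[u,v],.1)[:,:2].astype(np.float32)*1000); print([np.round(t,1) for t in r], np.radians(r[2]))
```

```text
0.0428 0.772
0.0428 2.325
195
[array([446., -12.]), array([40. , 48.2]), np.float64(37.1)] 0.6479229916084135
```

>>> {"method": "carry_out", "body": {
  "plan": [
    [-0.1,0.08,0,0.155,0.5],
    [-0.1,0.08,-1,0.155,0.5],
    [-0.1,0.08,-1.8,0.155,0.5],
    [-0.1,0.08,-2.3,0.155,0.5],
    [-0.1,0.08,-2.7,0.155,0.5],
    [-0.1,0.08,-3,0.155,0.5],
    [-0.1,0.08,-3,0.155,0.5]
  ]
}}

```text
clock: 40.75
position: [0.448, -0.0153, 0.2163]
ee_rot: [-2.921, -1.128, -0.042]
force: [3.0, 1.8, -4.3]
width: 0.191
```

>>> {"method": "carry_out", "body": {
  "plan": [
    [0,0,-0.4,0,0.5],
    [0,0,-0.8,0,0.5],
    [0,0,-1.0,0,0.5],
    [0,0,-1.0,0,0.5]
  ]
}}

```text
clock: 41.15
position: [0.4481, -0.0152, 0.206]
ee_rot: [-2.92, -1.128, -0.042]
force: [2.9, 2.2, -5.6]
width: 0.192
```

>>> {"method": "carry_out", "body": {
  "plan": [
    [0,0,0,-0.1,0.5],
    [0,0.02,0,-0.2,0.5],
    [0,0.03,0,-0.3,0.5],
    [0,0.04,0,-0.38,0.5],
    [0,0.05,0,-0.46,0.5],
    [0,0.06,0,-0.54,0.5],
    [0,0.07,0,-0.6,0.5],
    [0,0.08,0,-0.65,0.5],
    [0,0.09,0,-0.7,0.5],
    [0,0.09,0,-0.7,0.5]
  ]
}}

```text
clock: 42.15
position: [0.4483, -0.0145, 0.2062]
ee_rot: [-3.14, -0.057, -0.046]
force: [2.9, -0.3, -1.1]
width: 0.189
```

```bash
cat > j.py <<'E'
from h import *
import sys
o=arm.observe(); print({k:np.round(o[k],3) for k in("position","ee_rot","force","ft_torque","width","joints")})
r=o["ee_rot"]; print("yaw",2*np.arctan2(r[1],r[0]))
n="scene"; im,D=grab(n,"s_"+sys.argv[1]); C=cloud(n,D)
for y in (-.115,-.05,.015):
    q=C[box(C,.49,.54,y-.012,y+.012,.085,.092)]; print("jaw",y,np.percentile(q[:,0],[50,95]).round(4) if len(q) else 0)
for y in(-.081,.047):
    q=C[box(C,.505,.65,y-.01,y+.01,.09,.1)]; print("blank",y,np.percentile(q[:,0],[1,99]).round(4))
E
python3 j.py a
```

```text
{'position': array([ 0.448, -0.015,  0.206]), 'ee_rot': array([-3.14 , -0.057, -0.046]), 'force': array([ 2.91 , -0.322, -1.108]), 'ft_torque': array([-0.052, -0.734,  0.241]), 'width': np.float64(0.189), 'joints': array([-0.129,  0.241,  0.049,  2.117, -0.015,  0.755, -1.605])}
yaw -6.2466401925743495
jaw -0.115 [0.5141 0.5211]
jaw -0.05 [0.5117 0.5218]
jaw 0.015 [0.5126 0.5219]
blank -0.081 [0.5073 0.6334]
blank 0.047 [0.5078 0.632 ]
```

>>> {"method": "carry_out", "body": {
  "plan": [
    [0,0,0,-0.05,0.5],
    [0,0,0,-0.1,0.5],
    [0,0,0,-0.15,0.5],
    [0,0,0,-0.2,0.5],
    [0,0,0,-0.2,0.5]
  ]
}}

```text
clock: 42.7
position: [0.4482, -0.0145, 0.2062]
ee_rot: [3.128, -0.25, 0.046]
force: [2.4, -0.3, -2.3]
width: 0.195
```

```bash
python3 j.py b
```

```text
{'position': array([ 0.448, -0.014,  0.206]), 'ee_rot': array([ 3.128, -0.25 ,  0.046]), 'force': array([ 2.432, -0.322, -2.322]), 'ft_torque': array([-0.046, -0.466,  1.138]), 'width': np.float64(0.195), 'joints': array([-0.167,  0.24 ,  0.088,  2.119, -0.02 ,  0.755, -1.797])}
yaw -0.15930579717677862
jaw -0.115 [0.5134 0.5213]
jaw -0.05 [0.5117 0.5216]
jaw 0.015 [0.512  0.5218]
blank -0.081 [0.5078 0.6333]
blank 0.047 [0.507  0.6323]
```

>>> {"method": "carry_out", "body": {
  "plan": [
    [0,0,0,-0.05,0.5],
    [0,0,0,-0.08,0.5],
    [0,0,0,-0.08,0.5]
  ]
}}

```text
clock: 43.05
position: [0.4481, -0.0144, 0.2062]
ee_rot: [3.115, -0.37, 0.045]
force: [2.0, -0.6, -1.5]
width: 0.194
```

```bash
python3 j.py c
```

```text
{'position': array([ 0.448, -0.014,  0.206]), 'ee_rot': array([ 3.115, -0.37 ,  0.045]), 'force': array([ 1.952, -0.648, -1.528]), 'ft_torque': array([ 0.047, -0.439,  1.332]), 'width': np.float64(0.194), 'joints': array([-0.181,  0.24 ,  0.104,  2.12 , -0.022,  0.755, -1.872])}
yaw -0.23662646083018202
jaw -0.115 [0.5126 0.5205]
jaw -0.05 [0.5113 0.5221]
jaw 0.015 [0.5128 0.5225]
blank -0.081 [0.5077 0.6331]
blank 0.047 [0.5065 0.6315]
```

>>> {"method": "carry_out", "body": {
  "plan": [
    [0,0,0,0.1,0.5],
    [0,0,0,0.17,0.5],
    [0,0,0.8,0.17,0.5],
    [0,0,2,0.17,0.5],
    [0,0,3.5,0.17,0.5],
    [0,0,5,0.17,0.5],
    [0,0,5,0.17,0.5],
    [0.1,-8,5,0.3,0.5],
    [0.2,-16,5,0.4,0.5],
    [0.3,-24,5,0.4,0.5],
    [0.46,-31.4,5,0.4,0.5],
    [0.46,-31.4,5,0.4,0.5],
    [0.46,-31.4,5,0.4,0.5],
    [0.46,-31.4,5,0.4,0.5],
    [0.46,-31.4,5,0.4,0.5],
    [0.46,-31.4,5,0.4,0.5]
  ]
}}

```text
clock: 44.7
position: [0.4518, -0.3285, 0.2549]
ee_rot: [-3.128, -0.254, -0.043]
force: [0.2, 0.3, -2.0]
width: 0.192
```

```bash
python3 j.py d
python3 - <<'E'
from h import *
d=np.load("pics/s_d.npz"); im=d["im"]
a=proj("scene",[[.4535,-.328,.10]])[0].astype(int); print(a-[60,50],proj("scene",[[.4535,-.328,.1265],[.4535,-.328,.05]]))
cv2.imwrite("pics/c10.png",cv2.resize(im[a[1]-50:a[1]+40,a[0]-60:a[0]+60],None,fx=6,fy=6,interpolation=cv2.INTER_CUBIC)[...,::-1])
E
```

```text
{'position': array([ 0.452, -0.328,  0.255]), 'ee_rot': array([-3.128, -0.254, -0.043]), 'force': array([ 0.244,  0.269, -1.955]), 'ft_torque': array([0.102, 0.037, 0.027]), 'width': np.float64(0.192), 'joints': array([ 0.376,  0.354,  0.221,  1.814, -0.116,  0.966, -0.76 ])}
yaw -6.121307128071153
jaw -0.115 [0.5132 0.5207]
jaw -0.05 [0.5114 0.5213]
jaw 0.015 [0.514  0.5225]
blank -0.081 [0.5074 0.6329]
blank 0.047 [0.5076 0.6318]
[159 230] [[217.76601771 274.68942715]
 [223.76753503 291.42539798]]
```

View pics/c10.png

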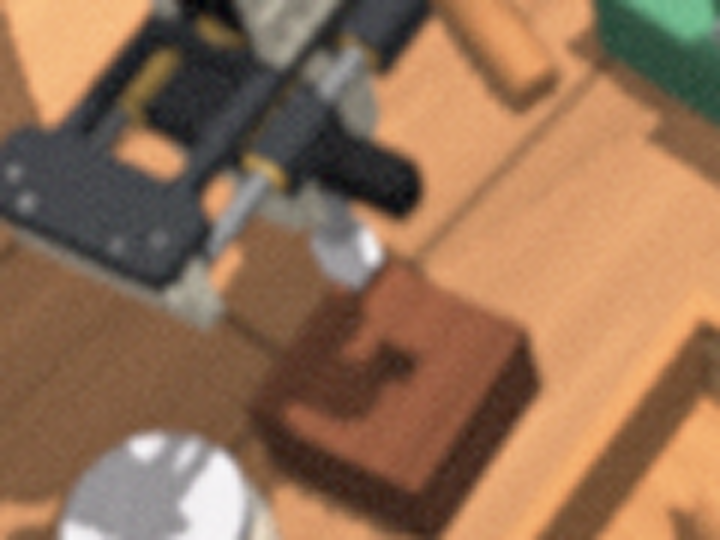

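>>> {"method": "carry_out", "body": {
  "plan": [
    [0.09,0.03,-3,0,0.5],
    [0.09,0.03,-6,0,0.5],
    [0.09,0.03,-7.2,0,0.5],
    [0.09,0.03,-7.9,0,0.5],
    [0.09,0.03,-8.4,0,0.5],
    [0.09,0.03,-8.8,0,0.5],
    [0.09,0.03,-8.8,0,0.5]
  ]
}}

```text
clock: 45.45
position: [0.4521, -0.3272, 0.1673]
ee_rot: [-3.127, -0.256, -0.041]
force: [-4.7, -0.2, -4.5]
width: 0.189
```

>>> {"method": "carry_out", "body": {
  "plan": [
    [-0.05,-0.05,-0.6,0,0.5],
    [-0.05,-0.05,-1.2,0,0.5],
    [-0.05,-0.05,-1.7,0,0.5],
    [-0.05,-0.05,-1.95,0,0.5],
    [-0.05,-0.05,-1.95,0,0.5]
  ]
}}

```text
clock: 45.95
position: [0.4519, -0.3277, 0.1479]
ee_rot: [-3.127, -0.256, -0.041]
force: [-2.7, -0.1, 2.8]
width: 0.191
```

>>> {"method": "carry_out", "body": {
  "plan": [
    [0,0,-0.05,0,0.5],
    [0,0,0,0,4.5],
    [0,0,0,0,4.5],
    [0,0,0,0,4.5],
    [0,0,0,0,4.5],
    [0,0,3,0,4.5],
    [0,0,7,0,4.5],
    [0,0,12,0,4.5],
    [0,0,16,0,4.5],
    [8,8,16,-0.1,2],
    [16,16,16,-0.17,0],
    [22,25,16,-0.17,0],
    [26.2,30.9,16,-0.17,0],
    [26.2,30.9,16,-0.17,0],
    [26.2,30.9,16,-0.17,0],
    [26.2,30.9,16,-0.17,0],
    [26.2,30.9,16,-0.17,0],
    [26.2,30.9,16,-0.17,0]
  ]
}}

```text
clock: 47.75
position: [0.7164, -0.0098, 0.3064]
ee_rot: [-3.135, -0.004, -0.041]
force: [-0.4, 0.2, -0.0]
width: 0.006
```

```bash
python3 j.py e
python3 - <<'E'
from h import *
for n in("scene","top"):
    im,D=grab(n,n+"20"); C=cloud(n,D)
    rects(n,C,box(C,.38,.52,-.375,-.25,.10,.125),"keybar",1)
    q=C[box(C,.38,.52,-.375,-.25,.108,.125)]; print(np.percentile(q[:,2],[5,50,95]).round(4) if len(q) else 0)
    rects(n,C,box(C,.38,.52,-.5,-.37,.09,.11),"jar",1); rects(n,C,box(C,.4,.7,.32,.45,.12,.15),"gluecap",1,5)
    rects(n,C,box(C,.545,.70,-.37,-.24,.03,.06),"offcut in crate",1)
    rects(n,C,box(C,.42,.48,-.05,.02,.094,.108),"knobtop",1)
    if n=="scene": save(0,"c11",cv2.resize(im[120:360,150:460],None,fx=2.5,fy=2.5))
E
```

```text
{'position': array([ 0.716, -0.01 ,  0.306]), 'ee_rot': array([-3.135, -0.004, -0.041]), 'force': array([-0.434,  0.189, -0.02 ]), 'ft_torque': array([ 0.055,  0.073, -0.028]), 'width': np.float64(0.006), 'joints': array([-0.16 ,  0.567,  0.174,  1.327, -0.105,  1.229, -1.549])}
yaw -6.280330399948969
jaw -0.115 [0.513  0.5206]
jaw -0.05 [0.5117 0.5215]
jaw 0.015 [0.513  0.5228]
blank -0.081 [0.5063 0.6325]
blank 0.047 [0.5067 0.6302]
scene keybar 377 z 0.115 [array([ 453.2, -328.4]), array([88.6, 18.7]), np.float64(9.4)]
[0.1101 0.1158 0.1192]
scene jar 733 z 0.101 [array([ 450.9, -431.7]), array([62.6, 61.8]), np.float64(8.6)]
scene offcut in crate 759 z 0.05 [array([ 621.4, -305.5]), array([102.8,  38.5]), np.float64(4.2)]
scene knobtop 352 z 0.1 [array([449.5, -15.5]), array([58.8, 60.6]), np.float64(1.2)]
top keybar 191 z 0.114 [array([ 453.5, -327.3]), array([87.3, 19.1]), np.float64(9.4)]
[0.1099 0.1146 0.1198]
top jar 347 z 0.1 [array([ 452.2, -429.9]), array([59.7, 61.4]), np.float64(89.7)]
top gluecap 68 z 0.136 [array([568. , 382.1]), array([27.8, 23.7]), np.float64(80.9)]
top offcut in crate 326 z 0.049 [array([ 623.2, -305. ]), array([102.5,  37.3]), np.float64(3.9)]
```

View pics/c11.png

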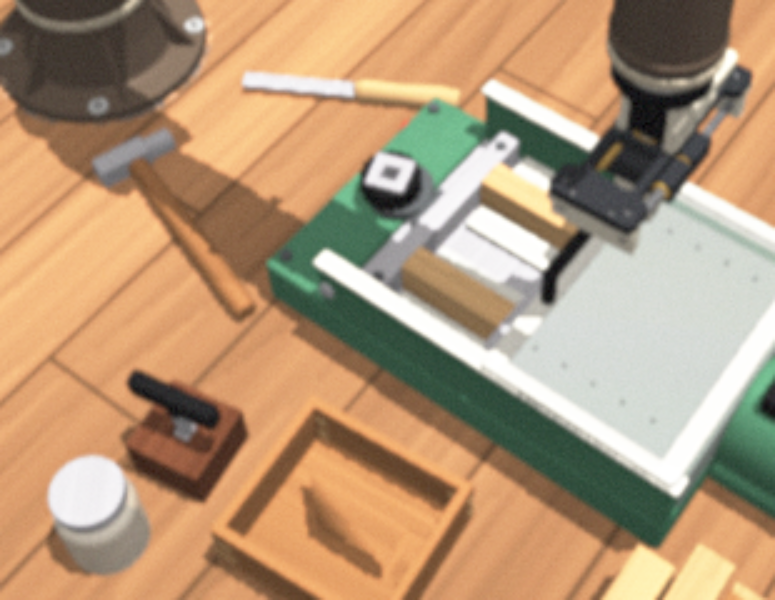

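>>> {"method": "carry_out", "body": {
  "plan": [
    [0,-0.9,0,0,0],
    [0,-0.9,-4,0,0],
    [0,-0.9,-8,0,0],
    [0,-0.9,-9,0,0],
    [0,-0.9,-9,0,0],
    [-2,-0.9,-9,0,0],
    [-4,-0.9,-9,0,0],
    [-6,-0.9,-9,0,0],
    [-8,-0.8,-9,0,0],
    [-10,-0.8,-9,0,0],
    [-12,-0.8,-9,0,0],
    [-14,-0.8,-9,0,0],
    [-16,-0.7,-9,0,0],
    [-18,-0.7,-9,0,0],
    [-19.5,-0.7,-9,0,0],
    [-20.4,-0.7,-9,0,0],
    [-20.8,-0.7,-9,0,0],
    [-21.2,-0.7,-9,0,0],
    [-21.2,-0.7,-9,0,0]
  ]
}}

```text
clock: 49.8
position: [0.5042, -0.0258, 0.2188]
ee_rot: [-3.14, 0.009, -0.049]
force: [5.1, -1.2, 5.6]
width: 0.002
```

>>> {"method": "carry_out", "body": {
  "plan": [
    [-0.3,0,0,0,0],
    [-0.6,0,0,0,0],
    [-0.8,0,0,0,0],
    [-0.8,0,0,0,0]
  ]
}}

```text
clock: 50.2
position: [0.5031, -0.0258, 0.2204]
ee_rot: [-3.14, 0.009, -0.072]
force: [26.3, -0.2, -18.9]
width: 0.006
```

>>> {"method": "carry_out", "body": {
  "plan": [
    [0.5,0,0,0,0],
    [1.5,0,0,0,0],
    [2,0,2,0,0],
    [2,0,6,0,0],
    [2,0,11,0,0],
    [-4,-8,11,0,0],
    [-8,-16,11,0,0],
    [-10,-24,11,0,0],
    [-10,-32,11,0,0],
    [-10,-40,11,0,0],
    [-10,-40,11,0,0],
    [-10,-40,11,0,0]
  ]
}}

```text
clock: 51.4
position: [0.4138, -0.3539, 0.3305]
ee_rot: [-3.139, 0.008, -0.071]
force: [0.4, 0.3, -0.2]
width: 0.007
```

Run:
```python
from h import *
for n in("scene","top"):
    im,D=grab(n,n+"21"); C=cloud(n,D)
    rects(n,C,box(C,.4,.8,-.12,.1,.166,.19),"handle",1)
    rects(n,C,box(C,.42,.47,-.05,.02,.094,.108),"knobtop",1)
    rects(n,C,box(C,.38,.52,-.375,-.25,.10,.125),"keybar",1)
    if n=="top":
        save(0,"c12",cv2.resize(im[95:255,175:475],None,fx=2.6,fy=2.6,interpolation=cv2.INTER_CUBIC))
        hsv=cv2.cvtColor(im,cv2.COLOR_RGB2HSV); v,u=np.where(box(C,.42,.475,-.045,.015,.095,.106)&(im.min(2)>150)); r=cv2.minAreaRect(ray(n,np.c_[u,v],.1)[:,:2].astype(np.float32)*1000); print("sq",r)
```

```text
scene handle 247 z 0.177 [array([489. , -16.9]), array([113.1,  13.4]), np.float64(89.2)]
scene knobtop 142 z 0.1 [array([435. , -20.1]), array([27.9, 63.6]), np.float64(18.1)]
scene keybar 376 z 0.115 [array([ 452.3, -329.1]), array([89.7, 18.9]), np.float64(8.0)]
top handle 182 z 0.178 [array([489.3, -15.5]), array([110.8,  14.7]), np.float64(89.2)]
top knobtop 231 z 0.1 [array([445.6, -16.1]), array([48.6, 58.6]), np.float64(2.4)]
top keybar 85 z 0.114 [array([ 458.3, -324.2]), array([75.4, 19. ]), np.float64(3.7)]
sq ((448.1825256347656, -14.339166641235352), (39.11996841430664, 40.20594024658203), 17.19228744506836)
```

View pics/c12.png

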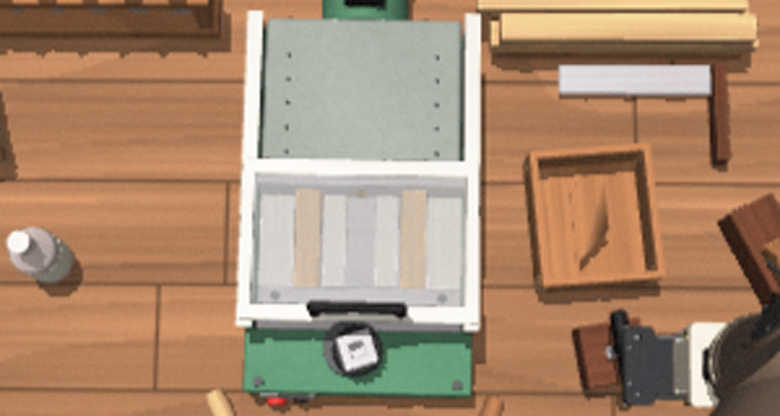

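```bash
python3 -c "
from cell import arm
print(arm.sign_off())"
```

```text
the job is handed in; nothing more can be done
None
```

The job is handed in at about 51 s on the clock. No verdict was reported.

**What I did, in the order asked**
- I slid the guard open to its stop and put the offcut in the 170 × 150 mm crate.
- I laid the two blanks that were present in the two outer grooves.
- I turned the clamp knob clockwise until it went stiff, put the key back upright in its stand, and pushed the guard shut against its stop.

**Last checks**
- **Guard:** the handle travelled about 178 mm on closing (0.18 m nominal), and the shut stop gave 26 N.
- **Knob:** the last picture shows it turned about 1.27 rad. The torque at the end was about 1.3 N m, against 0.12 N m of friction.
- **Jaw and blanks:** the jaw moved forward about 12 mm. Both blank tops read 94–95 mm at each end, so they lie flat.
- **Key:** in the last full view after release it was in the same place, angle and height as at the start. In the final top picture the arm partly covered it, so that reading is not reliable.
- **Offcut:** it lies in the crate.
- **Glue bottle and jar:** each stayed within about 2 mm of where it was first measured, as last measured before the guard was shut.

**What did not go smoothly**
- The second blank hit an edge of the machine and tilted in the grip, on both tries. I set it straight on the bench after the first, and against the groove floor after the second.
- Joint 7 reached its limit while turning the knob: it read -2.741 against the stated -2.74. I lifted the key, re-inserted it a quarter turn round and finished the turn. I can't tell whether that reading counts as passing the range.

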